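# Assemble and close a round and a rectangular electronics unit

### The job

Put together the two black electronics units whose empty bases are fixed to the bench, the round one first: lay the round circuit board flat inside the round base and close it with the round lid. Then the rectangular one: its circuit board flat inside, the grey spacer frame on the base, and last the rectangular lid on the frame, each fully seated before the next. Set every part down rather than dropping it, and leave the tape, the screwdriver and the pliers where they lie.

Things in the scene. Friction and masses are not known exactly. Their poses are not given: they have to be found in the camera images.
- round_base: Empty round base of black plastic, fixed to the bench: an open-topped cup of outer diameter 98 mm, 42 mm high, wall 5 mm, floor 5 mm thick (inner diameter 88 mm). Origin: centre of the underside, on the bench; z up.
- rect_base: Empty rectangular base of black plastic, fixed to the bench: an open-topped box, outside 142 mm along its x by 102 mm along its y, 42 mm high, wall 5 mm, floor 5 mm thick (inside 132 x 92 mm). Origin: centre of the underside, on the bench; z up.
- round_board: Loose round green circuit board, diameter 78 mm, 3 mm thick, about 120 g. Central dark block 24 x 24 mm square to x and y, z = 3 to 25 mm, copper cap to 27 mm: grip it along x; parts up to 13 mm high stand 23 to 33 mm out on the +y and -y sides. Origin: centre of underside, z up. Seated on the floor of round_base its origin is 5 mm above the base's origin; any yaw.
- round_lid: Loose round black lid with aluminium knob, about 150 g. From below: locating disc diameter 80 mm (z = 0 to 4 mm, it lies on this), plate diameter 100 mm (z = 4 to 9), knob diameter 26 mm (z = 9 to 26). Origin: centre of the disc's underside, z up. Seated, the disc is inside round_base, the plate on its rim, origin 38 mm above the base's origin; any yaw.
- rect_board: Loose rectangular green circuit board, 122 (x) x 82 (y) x 3 mm, about 250 g. Central dark transformer 34 (x) x 40 (y) mm, z = 3 to 23 mm, smaller copper cap to 27 mm: grip it along x. Small parts up to 15 mm high near the corners. Origin: centre of underside, z up. Seated on the floor of rect_base, x along the base's x (either way round), origin 5 mm above the base's origin.
- rect_frame: Loose grey spacer frame, 144 (x) x 104 (y) x 22 mm, about 180 g. Lip 124 x 84 mm at z = 0 to 4 mm, full size above; inside 114 x 74 mm to z = 7, then 132 x 92. Cross bar along y through the centre, 14 mm wide, z = 7 to 17: grip it along x. Origin: centre, underside of lip. Seated, the lip is inside rect_base, x axes parallel (either way), origin 38 mm above the base's.
- rect_lid: Loose rectangular black lid, about 280 g. Locating block 124 x 84 mm (z = 0 to 4 mm), plate 144 (x) x 104 (y) mm (z = 4 to 9), finned aluminium heat sink 30 (x) x 60 (y) mm in the centre (z = 9 to 25): grip it along x. Origin: centre of the block's underside. Seated, the block is inside rect_frame, x axes parallel (either way), origin 18 mm above the frame's, 56 above the base's.
- tape_roll: Bystander: a roll of brown packing tape lying flat, outer diameter 96 mm, 48 mm high, loose. Origin: centre of the underside.
- screwdriver: Bystander: a screwdriver lying loose on the bench along its x axis, about 0.2 m long, handle towards its -x. Origin: on the bench below the front end of the handle, mid-length.
- pliers: Bystander: pliers with yellow handles lying loose on the bench along their x axis, 165 mm long, 66 mm wide over the handles, 14 mm high, jaws towards +x. Origin: on the underside, near the joint.
Not all that is in view belongs to the job. Leave any brown or pink look-alike of the round_board alone.

How it is judged (in metres and radians):
On the way, in this order (a step that is already met when the one before it is completed fails the run):
1. round board flat on the floor of the round base (horizontal distance between round_board and round_base below 0.009 m and z of round_board in the frame of round_base between 0.002 and 0.008 m and angle between round_board's own z axis and vertical below 0.06 rad), for 0.2 s.
2. round lid seated on the round base (horizontal distance between round_lid and round_base below 0.009 m and z of round_lid in the frame of round_base between 0.035 and 0.041 m and angle between round_lid's own z axis and vertical below 0.06 rad), for 0.2 s.
3. rectangular board flat on the floor of the rectangular base (horizontal distance between rect_board and rect_base below 0.009 m and z of rect_board in the frame of rect_base between 0.002 and 0.008 m and angle between rect_board's own z axis and vertical below 0.06 rad and angle between the x axis of rect_board and the x axis of rect_base, either way round below 0.15 rad), for 0.2 s.
4. spacer frame seated on the rectangular base (horizontal distance between rect_frame and rect_base below 0.009 m and z of rect_frame in the frame of rect_base between 0.035 and 0.041 m and angle between rect_frame's own z axis and vertical below 0.06 rad and angle between the x axis of rect_frame and the x axis of rect_base, either way round below 0.15 rad), for 0.2 s.
5. rectangular lid seated on the spacer frame (horizontal distance between rect_lid and rect_frame below 0.009 m and z of rect_lid in the frame of rect_frame between 0.015 and 0.021 m and angle between rect_lid's own z axis and vertical below 0.06 rad and angle between the x axis of rect_lid and the x axis of rect_frame, either way round below 0.15 rad), for 0.2 s.
At the end, for the whole second after the job is handed in: Both boards lie on their base floors, the round lid sits on the round base, the frame on the rectangular base, the rectangular lid on the frame: each within 9 mm of centred, 3 mm of seated height, 0.06 rad of level, 0.15 rad of parallel (rectangular parts), released, at rest (all of step 1 and all of step 2 and all of step 3 and all of step 4 and all of step 5 and linear speed of each of round_board, round_lid, rect_board, rect_frame, rect_lid below 0.02 m/s and contact force between each of round_board, round_lid, rect_board, rect_frame, rect_lid and the fingers below 0.2 N); the robot touches nothing.
It fails at once if a part is dropped: it moves faster than 0.6 m/s (a free fall of about 18 mm) while the fingers do not hold it ((linear speed of round_board above 0.6 m/s and contact force between round_board and the fingers below 0.05 N) or (linear speed of round_lid above 0.6 m/s and contact force between round_lid and the fingers below 0.05 N) or (linear speed of rect_board above 0.6 m/s and contact force between rect_board and the fingers below 0.05 N) or (linear speed of rect_frame above 0.6 m/s and contact force between rect_frame and the fingers below 0.05 N) or (linear speed of rect_lid above 0.6 m/s and contact force between rect_lid and the fingers below 0.05 N)).
It fails at once if the tape, the screwdriver or the pliers are moved by more than 30 mm (distance of any of tape_roll, screwdriver, pliers from where it was at the start of the episode above 0.03 m).
It also fails if it takes over 144 s, if anything falls off the work surface, if the arm or the gripper's body presses on something with over 40 N, if the wrist force passes 120 N, or if a joint passes its speed limit or range.

### The arm

A 6-joint arm with a two-finger parallel gripper is mounted at the origin on the work surface. World frame = base frame: x ahead of the robot, y to its left, z up, the work surface at z = 0. Lengths are in mm, angles in degrees, forces in N, time in s.
With the tool pointing down it reaches from about 400 to 825 mm from the base axis. Payload 7 kg.
Tool frame: the origin (TCP) lies midway between the tips of the shut fingers; the grasp point (between the pads) lies env.pinch_z behind it (env.pinch_z is the distance from the TCP to the grasp point, in mm); z points along the fingers, y is the line along which they close (so a half turn about z gives the same grasp; the last joint's range is limited). The gripper opens to 88 mm and grips with 3 to 60 N. Pads are 19 mm wide; open, the fingers measure 130 mm over their backs; the gripper's body (78 mm by 193 mm) begins 47 mm behind the grasp point.
Start: joints at [-60.327, 20.546, 0.682, 0, -70.136, -16.507], TCP at [153.728, -657.239, 226.561] pointing down, gripper open.
Joint ranges: [-176.03, 176.03], [-82.01, 121.73], [-58.28, 71.71], [-173.87, 95.51], [-174.79, -0.11], [-173.66, 173.66]. Speed limits (degrees/s): [136.94, 136.94, 172.46, 180, 180, 180].

### API

Orientations are given as [roll, pitch, yaw] about the fixed x, y, z axes, in that order (R = Rz(yaw) Ry(pitch) Rx(roll)).
In Python, from bench import read_state, cams, env gives the robot as it stands. The module is installed in compiled form; this text tells all that it offers.
- The arm moves only by the tool apply_moves, never from a script. Its argument "plan" is a list of rows, each a list of 3 entries, a list of its own where there are three numbers: the shift along the tool's x, y, z normalised to -1 to 1, where 1 is 150 mm, then the turn, a rotation vector about the tool's x, y, z normalised to -1 to 1, where 1 is 180 degrees, then the closure, from -1 (fully open) to 1 (shut). A call has exactly 5 rows; each row is the pose to reach, as a shift and turn from the pose commanded when the call began, along the tool's axes at that moment, turning the shorter way round; what a row does not reach only later rows make up. A row lasts 1/12 s, in which the tool goes at most 41.7 mm and 7.16 degrees, less where a joint would pass 70% of its speed; a pose out of reach is approached as far as the arm can. A call with a number of a shift or a turn outside -1 to 1 is refused whole. A call with a gripper value outside its range is refused whole. The fingers move at their own pace and stop on an object; "squeeze" is the grip in N (left out, the last holds). Time passes only in rows, so rows that repeat a pose let the fingers close, or fill a call up. It gives the time, the measured TCP pose, the force, the opening and the grip force at its end, in the units of the state.
- read_state(): the state, without advancing time (a new reading comes with each control period).
- cams.capture(name): name is "side" or "top" or "wrist"; returns the picture (420x560x3 uint8, red, green, blue); there is no depth.
- cams.camera_model(name): a dict with "K" (3x3 intrinsics, pixels), "position" and "attitude" of the camera in the world. Camera axes: x right, y up, looking along -z (the intrinsics and any distortion apply to the point x, -y, -z); pixel columns grow to the right and rows downward; lengths in mm; the calibration is good to about 2 mm. The wrist camera is an equidistant fisheye: a pixel r from the principal point sees the ray r / f radians off the axis. A picture is of the moment at which its call begins: read the wrist's pose just before it. camera_model takes no time and is no camera call; for the wrist camera it gives the pose at the moment of the call.
- env.sign_off(): hands the job in; it is judged then, once.
The state is a dict: "time": time; "joint_pos": joint angles; "qvel": joint speeds; "joint_efforts": joint torques, N m; "tcp_pos": TCP position; "tool_rot": TCP orientation; "wrist_force": force on the tool from outside, world axes, zero at the start; "moment": the same for the moment, N m; "finger_gap": finger opening in mm; "finger_force": force on a finger pad.
Only numpy, scipy, OpenCV 4.12 (cv2) and the standard library are available. Lean on these libraries where they do the work, as an engineer would, in place of code of your own. Each camera call takes 0.05 s, during which the arm holds its last target. There are 200 camera calls.

## Working session

There is one attempt and no reset: what is moved stays moved. The work goes in short steps, Python scripts to look and compute and a tool call to move; the robot and the scene stay as the last step left them, time stands still between calls to the robot, and variables do not carry over. Pictures are saved under pics/ and viewed, at most 14 in all, crops included, and the job is handed in when it is done.

Besides the shell and the picture viewer there is one more tool, called in YAML: its name, and indented under it one key for each argument. apply_moves: Moves the arm, as the interface text tells. Scaled input: -1 to 1 covers 150 mm each way for a shift and 180 degrees each way for a turn. Its arguments: {"type":"object","properties":{"plan":{"type":"array"},"squeeze":{"type":"number"}},"required":["plan"]}

```bash
mkdir -p pics
python3 - <<'E'
from bench import read_state,cams,env
import cv2
print(read_state(),env.pinch_z)
for n in ["top","side","wrist"]:
    print(n,cams.camera_model(n))
    cv2.imwrite(f"pics/{n}0.png",cams.capture(n)[:,:,::-1])
E
```

```text
{'time': 0.0, 'joint_pos': array([-6.03267975e+01,  2.05920676e+01,  6.33517679e-01, -2.02703858e-02,
       -7.01350929e+01, -1.65082740e+01]), 'qvel': array([ 0.08560303, -0.0063018 ,  0.12758728,  0.0603815 ,  0.06341462,
       -0.02117544]), 'joint_efforts': array([ 1.02368849e-03, -5.82727182e+01,  2.93052775e+01,  6.99730530e+00,
        6.86197905e-03, -2.02287520e-04]), 'tcp_pos': array([ 153.61420576, -656.78694841,  225.6131249 ]), 'tool_rot': array([ 1.79904802e+02, -8.34171420e-03, -1.66841968e+02]), 'wrist_force': array([-0.9325543 ,  0.62026691, -0.0671228 ]), 'moment': array([-0.04258806, -0.02932806, -0.02440957]), 'finger_force': 0.0, 'finger_gap': 87.58626564838902} 18.8
top {'K': array([[429.27996712,   0.        , 275.36873748],
       [  0.        , 429.27996712, 201.31444984],
       [  0.        ,   0.        ,   1.        ]]), 'position': array([ 451.1142991 ,  -21.24856517, 1226.9798807 ]), 'attitude': array([  5.25773784,   0.30636776, -90.76323609])}
side {'K': array([[433.26026021,   0.        , 293.24341244],
       [  0.        , 433.26026021, 207.23251092],
       [  0.        ,   0.        ,   1.        ]]), 'position': array([-297.21059294, 1027.47040044,  814.48059566]), 'attitude': array([  59.4309481 ,   -0.55268148, -139.5991839 ])}
wrist {'K': array([[325.1922621 ,   0.        , 280.30644363],
       [  0.        , 325.1922621 , 215.97214348],
       [  0.        ,   0.        ,   1.        ]]), 'position': array([  74.6752357 , -674.75139389,  383.94134886]), 'attitude': array([-1.73055842e+01, -7.91140767e-02,  1.03211993e+02])}
```

Run:
```python
import cv2
for n in ["top","side"]:
    cv2.imwrite(f"pics/{n}0b.png",cv2.resize(cv2.imread(f"pics/{n}0.png"),(800,600),interpolation=cv2.INTER_CUBIC))
```

```text
(no output)
```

View pics/top0b.png

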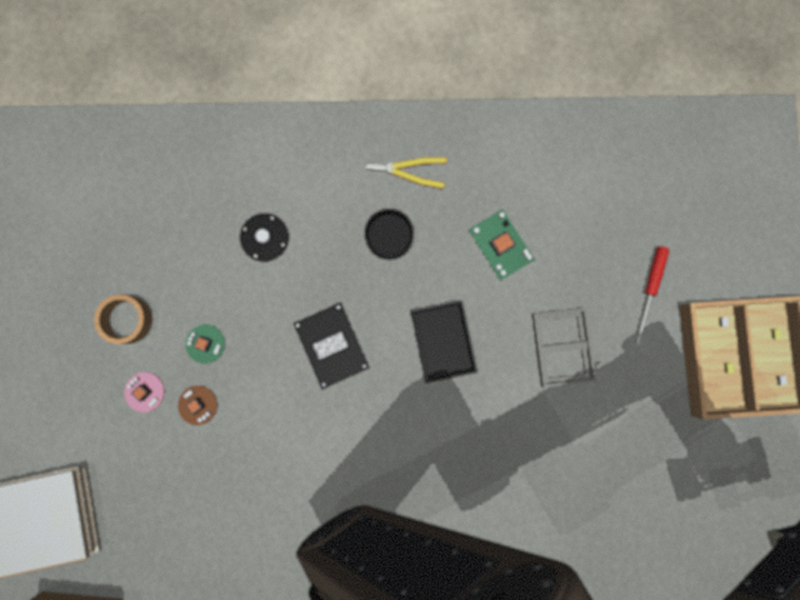

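View pics/side0b.png

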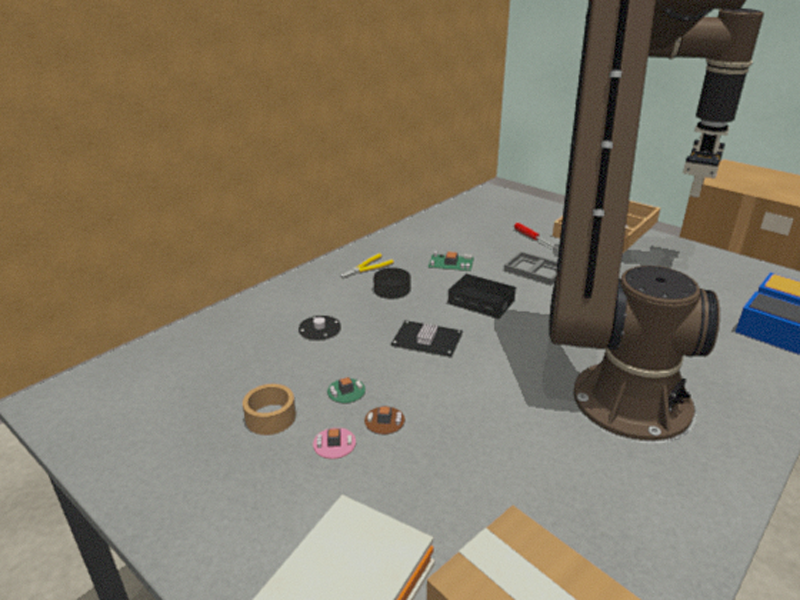

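The top view shows, in scaled pixels: round board (204,344), with pink and brown decoys below it, round lid (263,236), round base (389,233), rect board (503,243), rect lid (331,346), rect base (443,341) and frame (563,345). The side view shows the same objects. I'll triangulate these for a coarse map.

```bash
cat > h.py <<'E'
import numpy as np, cv2, json
from scipy.spatial.transform import Rotation as R
from bench import read_state,cams,env
def model(n):
    m=cams.camera_model(n); return dict(n=n,K=np.array(m["K"]),p=np.array(m["position"]),R=R.from_euler('xyz',m["attitude"],degrees=True).as_matrix())
def ray(m,px):
    K=m["K"]; u=np.array([(px[0]-K[0,2])/K[0,0],(px[1]-K[1,2])/K[1,1]])
    if m["n"]=="wrist":
        r=np.hypot(*u)+1e-12; d=np.array([*(u/r*np.sin(r)),np.cos(r)])
    else: d=np.array([u[0],u[1],1.]); d/=np.linalg.norm(d)
    return m["R"]@(d*[1,-1,-1])
def atz(m,px,z):
    d=ray(m,px); return m["p"]+d*(z-m["p"][2])/d[2]
def proj(m,P):
    c=(m["R"].T@(np.array(P,float)-m["p"]))*[1,-1,-1]; K=m["K"]
    if m["n"]=="wrist":
        r=np.hypot(c[0],c[1])+1e-12; t=np.arctan2(r,c[2]); u=c[:2]/r*t
    else: u=c[:2]/c[2]
    return np.array([u[0]*K[0,0]+K[0,2],u[1]*K[1,1]+K[1,2]])
def tri(obs):
    A=np.zeros((3,3));b=np.zeros(3);Q=[]
    for m,px in obs:
        d=ray(m,px);M=np.eye(3)-np.outer(d,d);A+=M;b+=M@m["p"];Q.append((M,m["p"]))
    X=np.linalg.solve(A,b); return X,[np.linalg.norm(M@(X-p)) for M,p in Q]
# commanded pose: [x,y,z,yaw], tool down
def plan(cur,tgt):
    """steps (shift units, turn units) from cur to tgt"""
    y=np.radians(cur[3]); dx,dy,dz=np.array(tgt[:3])-cur[:3]
    s=[dx*np.cos(y)+dy*np.sin(y),dx*np.sin(y)-dy*np.cos(y),-dz]
    return np.round(np.array(s)/150,4),round(-((tgt[3]-cur[3]+180)%360-180)/180,4)
def after(cur,s,t=0):
    y=np.radians(cur[3]); s=np.array(s)*150
    return np.array([cur[0]+s[0]*np.cos(y)+s[1]*np.sin(y),cur[1]+s[0]*np.sin(y)-s[1]*np.cos(y),cur[2]-s[2],cur[3]-t*180])
E
python3 - <<'E'
from h import *
t,s=model("top"),model("side"); k=1/1.42857
for n,a,b in [("rbase",(389,233),(392,277)),("rlid",(262,236),(319,321)),("rboard",(204,343),(347,382)),("qboard",(503,243),(451,256)),("qbase",(443,341),(482,290)),("qlid",(331,346),(427,332)),("frame",(563,344),(535,264)),("tape",(123,319),(269,396)),("pliers",(390,167),(364,268)),("sdr",(652,290),(537,240)),("brown",(197,405),(384,411)),("tray",(690,300),(558,215))]:
    X,e=tri([(t,np.array(a)*k),(s,np.array(b)*k)]); print(n,X.round(),np.round(e,1),"r",np.hypot(*X[:2]).round())
w=model("wrist");print(R.from_matrix(w["R"]).as_euler("xyz",degrees=True),w["p"])
E
```

```text
rbase [668.  -9.  36.] [0.5 0.5] r 668.0
rlid [669. 244.  22.] [0.3 0.3] r 712.0
rboard [458. 357.  19.] [0.8 0.8] r 580.0
qboard [ 648. -236.   17.] [0.3 0.3] r 690.0
qbase [ 455. -112.   33.] [1.2 1.2] r 468.0
qlid [450. 108.  19.] [0.8 0.8] r 462.0
frame [ 444. -349.   18.] [3.2 3.2] r 565.0
tape [508. 507.  48.] [2.4 2.4] r 718.0
pliers [798. -20.  15.] [11.8 11.8] r 798.0
sdr [ 550. -541.  -10.] [3.5 3.5] r 771.0
brown [339. 370.  18.] [1.1 1.1] r 502.0
tray [ 518. -582.   69.] [9.9 9.9] r 779.0
[-1.73059782e+01 -6.64995982e-02  1.03213137e+02] [  74.68125698 -674.78777681  384.06311287]
```

View pics/wrist0.png

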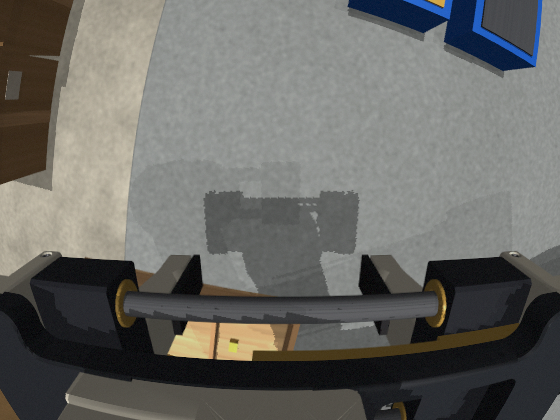

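The wrist camera looks past the fingers: the finger tips are at (190,260) and (370,260), and rows above about 240 show the ground under and beyond the TCP. The coarse map matches the expected heights and reach. Next I'll compute a sweep that views everything with the wrist camera.

Run:
```python
from h import *
c=np.array([153.7,-657.2,226.6,-166.84])
for t in [(270,-578,240,-136.24),(390,-500,250,-105.64),(500,-400,250,-75.04)]:
    s,a=plan(c,t); print(s,a); c=np.array(t)
```

```text
[-0.8752  0.3376 -0.0893] -0.17
[-0.9374 -0.1777 -0.0667] -0.17
[-0.8397 -0.5265 -0.    ] -0.17
```

apply_moves:
  plan:
    - [[-0.175,0.068,-0.018],[0,0,-0.034],-1]
    - [[-0.35,0.135,-0.036],[0,0,-0.068],-1]
    - [[-0.525,0.203,-0.054],[0,0,-0.102],-1]
    - [[-0.7,0.27,-0.072],[0,0,-0.136],-1]
    - [[-0.875,0.338,-0.09],[0,0,-0.17],-1]
  squeeze: 30

```text
time: 0.57
tcp_pos: [270.8, -577.0, 239.8]
tool_rot: [180.0, 0.0, -136.0]
wrist_force: [0.2, -0.3, -0.7]
finger_gap: 87.6
finger_force: 0.0
```

apply_moves:
  plan:
    - [[-0.187,-0.036,-0.013],[0,0,-0.034],-1]
    - [[-0.375,-0.071,-0.027],[0,0,-0.068],-1]
    - [[-0.56,-0.107,-0.04],[0,0,-0.102],-1]
    - [[-0.75,-0.142,-0.054],[0,0,-0.136],-1]
    - [[-0.937,-0.178,-0.067],[0,0,-0.17],-1]

```text
time: 0.98
tcp_pos: [390.9, -498.9, 250.0]
tool_rot: [180.0, 0.0, -105.3]
wrist_force: [0.1, -0.8, 0.3]
finger_gap: 87.8
finger_force: 0.0
```

apply_moves:
  plan:
    - [[-0.168,-0.105,0],[0,0,-0.034],-1]
    - [[-0.336,-0.21,0],[0,0,-0.068],-1]
    - [[-0.504,-0.316,0],[0,0,-0.102],-1]
    - [[-0.672,-0.421,0],[0,0,-0.136],-1]
    - [[-0.84,-0.5265,0],[0,0,-0.17],-1]

```text
time: 1.4
tcp_pos: [500.7, -398.7, 249.9]
tool_rot: [180.0, 0.0, -74.7]
wrist_force: [-0.3, -0.2, 0.3]
finger_gap: 87.9
finger_force: 0.0
```

```bash
cat > snap.py <<'E'
import sys,pickle
from h import *
n=sys.argv[1]; s=read_state(); m=model("wrist"); im=cams.capture("wrist")
pickle.dump(m,open(f"pics/{n}.pkl","wb")); cv2.imwrite(f"pics/{n}.png",im[:,:,::-1]); print(s["time"],s["tcp_pos"].round(1),s["tool_rot"].round(2))
E
python3 - <<'E'
from h import *
c=np.array([500.,-400,250,-75.04])
for t in [(520,-250,250),(520,-100,250),(560,40,250),(560,190,250),(560,340,250),(520,460,250)]:
    t=(*t,-75.04);s,a=plan(c,t); print(t,s,a); c=np.array(t)
E
```

```text
(520, -250, 250, -75.04) [-0.9317 -0.387  -0.    ] -0.0
(520, -100, 250, -75.04) [-0.9661 -0.2581 -0.    ] -0.0
(560, 40, 250, -75.04) [-0.8329 -0.4986 -0.    ] -0.0
(560, 190, 250, -75.04) [-0.9661 -0.2581 -0.    ] -0.0
(560, 340, 250, -75.04) [-0.9661 -0.2581 -0.    ] -0.0
(520, 460, 250, -75.04) [-0.8417  0.0511 -0.    ] -0.0
```

apply_moves:
  plan:
    - [[-0.233,-0.097,0],[0,0,0],-1]
    - [[-0.466,-0.19,0],[0,0,0],-1]
    - [[-0.7,-0.29,0],[0,0,0],-1]
    - [[-0.93,-0.387,0],[0,0,0],-1]
    - [[-0.93,-0.387,0],[0,0,0],-1]

```text
time: 1.82
tcp_pos: [520.6, -245.3, 250.3]
tool_rot: [-179.9, 0.0, -74.8]
wrist_force: [-0.3, -0.9, -0.0]
finger_gap: 87.9
finger_force: 0.0
```

```bash
python3 snap.py V1
```

```text
1.8167 [ 520.6 -245.3  250.3] [-1.7995e+02  5.0000e-02 -7.4810e+01]
```

apply_moves:
  plan:
    - [[-0.24,-0.065,0],[0,0,0],-1]
    - [[-0.48,-0.13,0],[0,0,0],-1]
    - [[-0.72,-0.195,0],[0,0,0],-1]
    - [[-0.966,-0.258,0],[0,0,0],-1]
    - [[-0.966,-0.258,0],[0,0,0],-1]

```text
time: 2.28
tcp_pos: [520.0, -96.2, 250.2]
tool_rot: [-179.9, 0.0, -74.9]
wrist_force: [-0.0, -1.0, -0.4]
finger_gap: 87.6
finger_force: 0.0
```

```bash
python3 snap.py V2
```

```text
2.2833 [520.  -96.2 250.2] [-1.7995e+02  4.0000e-02 -7.4860e+01]
```

apply_moves:
  plan:
    - [[-0.21,-0.125,0],[0,0,0],-1]
    - [[-0.42,-0.25,0],[0,0,0],-1]
    - [[-0.63,-0.375,0],[0,0,0],-1]
    - [[-0.833,-0.5,0],[0,0,0],-1]
    - [[-0.833,-0.5,0],[0,0,0],-1]

```text
time: 2.75
tcp_pos: [562.1, 43.0, 249.5]
tool_rot: [-180.0, 0.0, -74.9]
wrist_force: [0.7, -1.0, 0.2]
finger_gap: 87.8
finger_force: 0.0
```

```bash
python3 snap.py V3
```

```text
2.75 [562.1  43.  249.5] [-179.99    0.    -74.93]
```

apply_moves:
  plan:
    - [[-0.24,-0.065,0],[0,0,0],-1]
    - [[-0.48,-0.13,0],[0,0,0],-1]
    - [[-0.72,-0.195,0],[0,0,0],-1]
    - [[-0.966,-0.258,0],[0,0,0],-1]
    - [[-0.966,-0.258,0],[0,0,0],-1]

```text
time: 3.22
tcp_pos: [560.8, 193.1, 249.4]
tool_rot: [180.0, 0.0, -74.9]
wrist_force: [0.6, 0.0, 0.0]
finger_gap: 87.4
finger_force: 0.0
```

```bash
python3 snap.py V4
```

```text
3.2167 [560.8 193.1 249.4] [ 1.800e+02  1.000e-02 -7.494e+01]
```

apply_moves:
  plan:
    - [[-0.24,-0.065,0],[0,0,0],-1]
    - [[-0.48,-0.13,0],[0,0,0],-1]
    - [[-0.72,-0.195,0],[0,0,0],-1]
    - [[-0.966,-0.258,0],[0,0,0],-1]
    - [[-0.966,-0.258,0],[0,0,0],-1]

```text
time: 3.68
tcp_pos: [560.8, 342.9, 248.9]
tool_rot: [180.0, -0.0, -75.0]
wrist_force: [-0.2, -1.6, -0.4]
finger_gap: 87.6
finger_force: 0.0
```

```bash
python3 snap.py V5
```

```text
3.6833 [560.8 342.9 248.9] [ 1.7997e+02 -1.0000e-02 -7.4960e+01]
```

apply_moves:
  plan:
    - [[-0.21,0.013,0],[0,0,0],-1]
    - [[-0.42,0.026,0],[0,0,0],-1]
    - [[-0.63,0.039,0],[0,0,0],-1]
    - [[-0.842,0.051,0],[0,0,0],-1]
    - [[-0.842,0.051,0],[0,0,0],-1]

```text
time: 4.15
tcp_pos: [519.8, 461.8, 249.3]
tool_rot: [180.0, -0.0, -75.0]
wrist_force: [-0.4, -1.3, -0.3]
finger_gap: 87.7
finger_force: 0.0
```

```bash
python3 snap.py V6
python3 - <<'E'
import cv2,numpy as np
f=[cv2.resize(cv2.imread(f"pics/V{i}.png")[:300],(400,214)) for i in range(1,7)]
cv2.imwrite("pics/sheet.png",np.vstack([np.hstack(f[i:i+2]) for i in (0,2,4)])[:600])
E
```

```text
4.15 [519.8 461.8 249.3] [179.97  -0.   -74.98]
```

View pics/sheet.png

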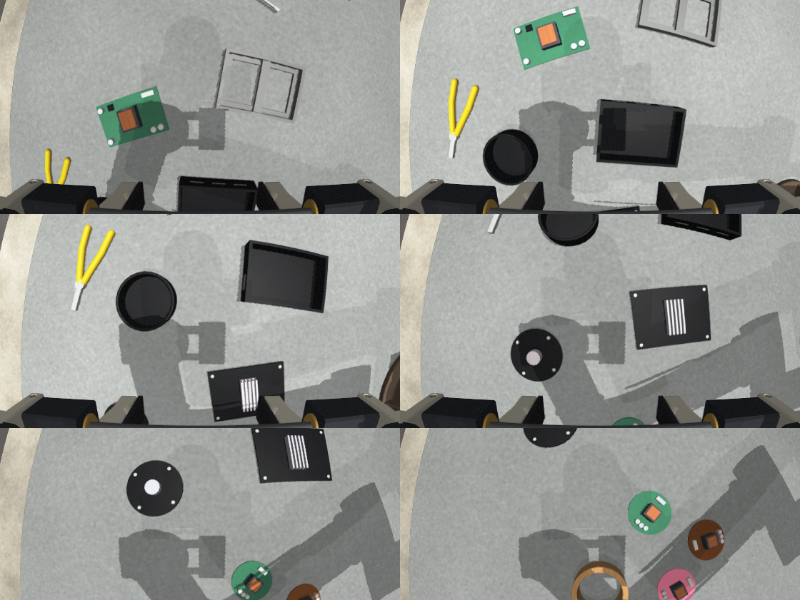

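The sheet shows each part in at least two frames: round base V2/V3, round lid V4/V5, round board V5/V6, rect board V1/V2, rect base V2/V3, rect lid V4/V5, frame V1. I'll enlarge crops of these to read keypoints.

```bash
cat > sheet.py <<'E'
import cv2,numpy as np
def sheet(name,crops,w,h,k):
    T=[]
    for v,cx,cy in crops:
        im=cv2.copyMakeBorder(cv2.imread(f"pics/{v}.png"),100,100,100,100,cv2.BORDER_CONSTANT)
        x0,y0=cx-w//2,cy-h//2
        c=cv2.resize(im[y0+100:y0+100+h,x0+100:x0+100+w],(w*k,h*k),interpolation=cv2.INTER_CUBIC)
        c=cv2.convertScaleAbs(((c/255.)**0.6*255).astype(np.uint8)); cv2.rectangle(c,(0,0),(w*k-1,h*k-1),(0,0,255),1)
        for i in range(10,w,10): cv2.line(c,(i*k,0),(i*k,4 if i%50 else 10),(0,255,255),1)
        for i in range(10,h,10): cv2.line(c,(0,i*k),(4 if i%50 else 10,i*k),(0,255,255),1)
        cv2.putText(c,f"{v} {x0},{y0}",(12,h*k-6),0,.4,(0,255,255),1); T.append(c)
    cv2.imwrite(f"pics/{name}.png",np.vstack([np.hstack(T[i:i+3]) for i in range(0,len(T),3)]))
E
python3 - <<'E'
from sheet import *
sheet("A",[("V2",154,218),("V3",204,120),("V4",190,197),("V5",216,81),("V6",350,116),("V5",353,213)],88,100,3)
sheet("B",[("V1",363,119),("V1",185,162),("V2",213,62),("V2",336,186),("V3",396,87),("V4",379,144)],132,150,2)
E
```

```text
(no output)
```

View pics/A.png

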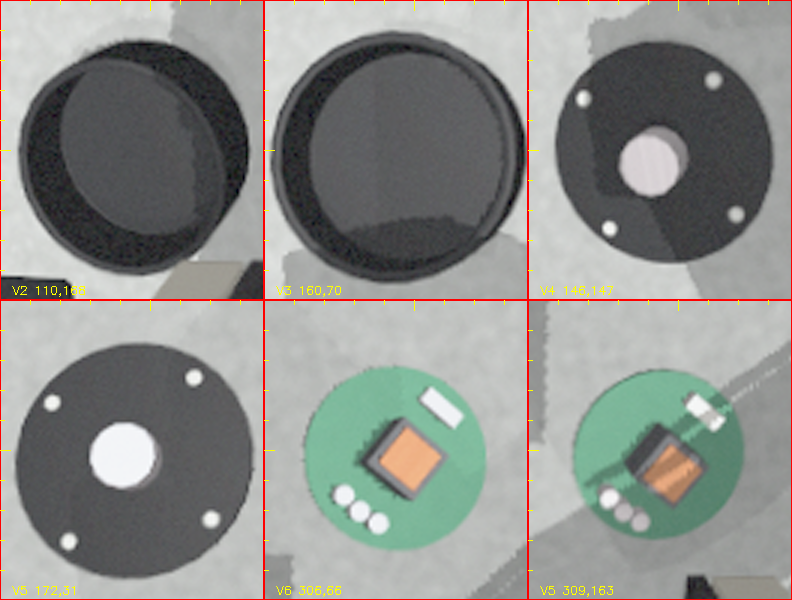

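View pics/B.png

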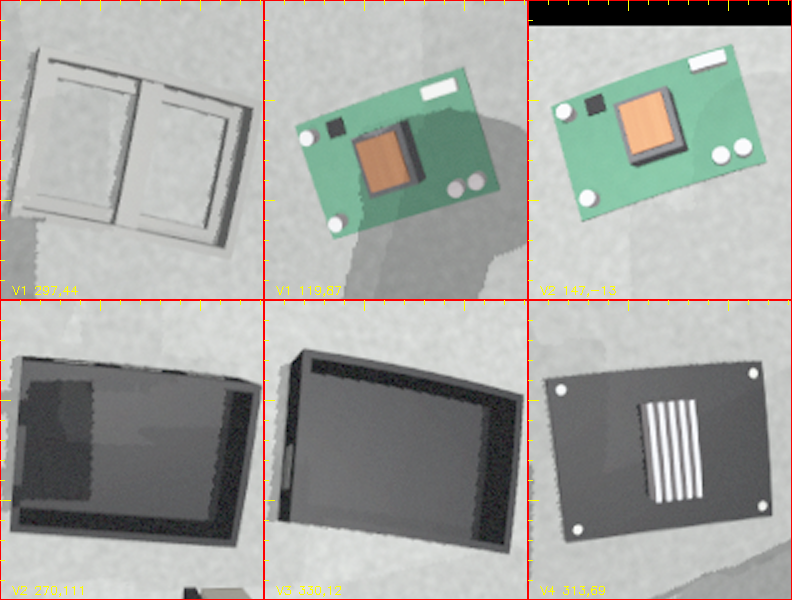

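Sheet A gives rim, disc, knob and cap extents for the round parts; sheet B gives the corners of the rect parts. I'll fit poses to these pixel readings, leaving height free as a check.

```bash
cat > fit.py <<'E'
from h import *; import pickle
from scipy.optimize import least_squares
M={f"V{i}":pickle.load(open(f"pics/V{i}.pkl","rb")) for i in range(1,7)}
OFF={}
def px(v,org,off,k,p): return (np.array(p)-org)/k+off-0.5+0.5/k
th=np.linspace(0,2*np.pi,180)
def disc(name,g,items):
    # items: (view,r,z,[l,r,t,b] px)
    def f(q):
        o=[]
        for v,r,z,bb in items:
            P=np.array([proj(M[v],(q[0]+r*np.cos(a),q[1]+r*np.sin(a),z+q[2])) for a in th])
            o+=list(np.array([P[:,0].min(),P[:,0].max(),P[:,1].min(),P[:,1].max()])-bb)
        return np.array(o)
    s=least_squares(f,[*g,0],loss="soft_l1"); print(name,s.x.round(1),"res px",f(s.x).round(1))
def pts(name,g,items,fz=True):
    def f(q):
        c,s_=np.cos(q[2]),np.sin(q[2])
        return np.concatenate([proj(M[v],(q[0]+c*X[0]-s_*X[1],q[1]+s_*X[0]+c*X[1],X[2]+(q[3] if fz else 0)))-p for v,X,p in items])
    s=least_squares(f,[g[0],g[1],np.radians(g[2]),0],loss="soft_l1"); q=s.x; print(name,q[:2].round(1),"yaw",np.degrees(q[2]).round(1),"dz",q[3].round(1),"res",f(q).round(1))
E
cat > m1.py <<'E'
from fit import *
def bb(v,off,l,r,t,b):
    a=px(v,(0,0),off,3,(l,t));c=px(v,(0,0),off,3,(r,b)); return [a[0],c[0],a[1],c[1]]
disc("rbase",(668,-9),[("V2",49,42,bb("V2",(110,168),19,228,57,273)),("V3",49,42,bb("V3",(160,70),8,254,32,283))])
disc("rlid",(669,244),[("V4",50,9,bb("V4",(146,147),27,245,41,263)),("V5",50,9,bb("V5",(172,31),15,253,43,278)),("V4",13,26,bb("V4",(146,147),91,152,134,196)),("V5",13,26,bb("V5",(172,31),89,156,122,189))])
disc("rboard",(458,357),[("V6",39,3,bb("V6",(306,66),39,222,66,250)),("V5",39,3,bb("V5",(309,163),45,217,69,239))])
for v,o,c,a,b in [("V6",(306,66),(146,159.5),(177,107),(97,210)),("V5",(309,163),(144,170),(177,111),(96,211))]:
    p=lambda q:px(v,(0,0),o,3,q)
    A,B=atz(M[v],p(a),11),atz(M[v],p(b),11); d=A-B; print("  cap@27",atz(M[v],p(c),27).round(1),"mid",((A+B)/2).round(1),"ydir",np.degrees(np.arctan2(d[1],d[0])).round(1))
def rect(v,org,off,L,W,z,ps,keys):
    C={"a":(-L/2,W/2,z),"b":(L/2,W/2,z),"c":(L/2,-W/2,z),"d":(-L/2,-W/2,z),"o":(0,0,z)}
    return [(v,C[k],px(v,org,off,2,p)) for k,p in zip(keys,ps)]
# image TL->TR along object x ; image up ~ object? try: views look from +y so image up = -y world, right = -x
def go(n,g,*it): pts(n,g,sum(it,[]),len({i[0] for i in sum(it,[])})>1)
go("qboard",(648,-236,33+180),rect("V1",(264,0),(119,87),122,82,3,[(296,125),(464,68),(500,189),(334,239)],"abcd"),rect("V2",(528,0),(147,-13),122,82,3,[(552,105),(733,45),(766,162),(582,220)],"abcd"),rect("V1",(264,0),(119,87),1,1,27,[(384,161)],"o"),rect("V2",(528,0),(147,-13),1,1,27,[(648,126)],"o"))
go("qbase",(455,-112,192),rect("V2",(0,300),(270,111),142,102,42,[(20,358),(261,384),(236,545),(11,531)],"abcd"),rect("V3",(264,300),(330,12),142,102,42,[(305,350),(523,395),(508,552)],"abc"))
go("frame",(444,-349,187),rect("V1",(0,0),(297,44),144,104,22,[(40,48),(253,107),(228,249),(11,214)],"abcd"),rect("V1",(0,0),(297,44),144,104,17,[(128,151)],"o"))
go("qlid",(450,108,204),rect("V4",(528,300),(313,69),144,104,9,[(545,379),(763,361),(772,516),(566,542)],"abcd"),rect("V4",(528,300),(313,69),144,104,25,[(675,451)],"o"))
E
python3 m1.py
```

```text
rbase [668.7  -8.   -4.4] res px [ 0.4  0.1 -0.4  0.3 -0.2 -0.2 -0.1  0.2]
rlid [669.3 243.5  -1.4] res px [-0.3 -0.1 -0.2  0.  -0.2  0.2 -0.2  0.6  0.4 -0.3  0.2 -0.4  0.5 -0.2
  0.4 -0.4]
rboard [ 4.570e+02  3.605e+02 -3.000e-01] res px [ 0.4  0.1 -0.2  0.  -0.2 -0.4  0.3 -0.1]
  cap@27 [456.8 361.1  27. ] mid [457.  360.6  11. ] ydir -111.5
  cap@27 [457.4 359.1  27. ] mid [456.7 360.2  11. ] ydir -111.1
qboard [ 647.8 -234.3] yaw 210.2 dz -2.4 res [ 0.  -0.2  0.  -0.4  0.1  0.5 -0.1 -0.5  0.1  0.6 -0.   0.1  0.4  0.3
  0.3  0.4 -0.4  0.2 -0.5 -1.4]
qbase [ 453.9 -112.3] yaw 191.0 dz -2.9 res [ 1.4  0.7  0.3 -0.2  0.2  0.1 -0.2 -0.3 -1.1 -0.5 -0.5 -0.3  0.2  0.7]
frame [ 442.6 -349.5] yaw 186.0 dz 0.0 res [-2.  -2.   3.6 -4.2  0.2  4.5 -2.2  0.4  4.4  0.7]
qlid [450.  109.4] yaw 203.4 dz 0.0 res [ 0.3 -0.5 -0.6 -0.2  0.1  0.2 -0.1  0.4  0.2  0. ]
```

The fits are within a pixel and agree with the given heights, except the frame, which I will look at again later. Next I'll go to the round board at (457,360.5) with tool yaw -110.5.

```bash
cat > go.py <<'E'
# usage: go.py x,y,z,yaw ... : chain of calls from the present pose (measured, rounded) printing shift/turn per call
import sys
from h import *
s=read_state(); c=np.array([*s["tcp_pos"],s["tool_rot"][2]])
print("now",c.round(1),"t",round(float(s["time"]),1),"gap",s["finger_gap"].round(1),"ff",s["finger_force"].round(1))
for a in sys.argv[1:]:
    t=np.array([float(v) for v in a.split(",")]); d=plan(c,t); print(t,d[0].round(3),round(d[1],4),"dist",np.linalg.norm(t[:3]-c[:3]).round()); c=t
E
python3 go.py 457,360.5,120,-110.5 457,360.5,7,-110.5
```

```text
Traceback (most recent call last):
  File "go.py", line 5, in <module>
    print("now",c.round(1),"t",round(float(s["time"]),1),"gap",s["finger_gap"].round(1),"ff",s["finger_force"].round(1))
                                                               ^^^^^^^^^^^^^^^^^^^^^
AttributeError: 'float' object has no attribute 'round'
```

```bash
sed -i 's/s\["finger_gap"\].round(1)/round(s["finger_gap"],1)/;s/s\["finger_force"\].round(1)/round(s["finger_force"],1)/' go.py
python3 go.py 457,360.5,120,-110.5 457,360.5,7,-110.5
```

```text
now [520.2 459.9 249.3 -75. ] t 4.2 gap 88.0 ff 0.0
[ 457.   360.5  120.  -110.5] [0.531 0.579 0.862] 0.1973 dist 175.0
[ 457.   360.5    7.  -110.5] [-0.     0.     0.753] -0.0 dist 113.0
```

apply_moves:
  plan:
    - [[0.106,0.116,0.172],[0,0,0.0395],-1]
    - [[0.212,0.232,0.344],[0,0,0.079],-1]
    - [[0.318,0.348,0.516],[0,0,0.118],-1]
    - [[0.425,0.463,0.69],[0,0,0.158],-1]
    - [[0.531,0.579,0.862],[0,0,0.197],-1]

```text
time: 4.62
tcp_pos: [457.1, 356.9, 120.1]
tool_rot: [-180.0, 0.0, -111.0]
wrist_force: [0.4, -0.5, -0.7]
finger_gap: 87.6
finger_force: 0.0
```

apply_moves:
  plan:
    - [[0,0,0.0],[0,0,0],-0.6]
    - [[0,0,0.1],[0,0,0],-0.4]
    - [[0,0,0.2],[0,0,0],-0.4]
    - [[0,0,0.3],[0,0,0],-0.4]
    - [[0,0,0.4],[0,0,0],-0.4]

```text
time: 5.03
tcp_pos: [458.0, 358.3, 60.8]
tool_rot: [-180.0, 0.0, -110.6]
wrist_force: [0.3, 0.3, -0.1]
finger_gap: 62.9
finger_force: 0.0
```

```bash
python3 go.py 457,360.5,7,-110.5
```

```text
now [ 458.   358.3   60.8 -110.6] t 5.0 gap 62.9 ff 0.0
[ 457.   360.5    7.  -110.5] [-0.011  0.011  0.359] -0.0004 dist 54.0
```

```bash
python3 snap.py W1;python3 snap.py W2; python3 go.py 457,360.5,7,-110.5
```

```text
5.0333 [458.  358.3  60.8] [-1.7998e+02  2.0000e-02 -1.1058e+02]
5.0833 [456.7 357.   57.7] [ 179.92   -0.2  -110.62]
now [ 456.7  357.2   59.  -110.6] t 5.1 gap 61.8 ff 0.0
[ 457.   360.5    7.  -110.5] [-0.021  0.006  0.346] -0.0006 dist 52.0
```

Run:
```python
from h import *
c=np.array([153.728,-657.239,226.561,-166.842])
for s,t in [((-.875,.338,-.09),-.17),((-.937,-.178,-.067),-.17),((-.84,-.5265,0),-.17),((-.93,-.387,0),0),((-.966,-.258,0),0),((-.833,-.5,0),0),((-.966,-.258,0),0),((-.966,-.258,0),0),((-.842,.051,0),0),((.531,.579,.862),.197),((0,0,.4),0)]:
    c=after(c,s,t); print(c.round(1))
cams.capture("top"); s=read_state(); print(s["tcp_pos"].round(1),s["tool_rot"].round(2),s["qvel"].round(2))
```

```text
[ 270.  -578.   240.1 -136.2]
[ 390.  -500.1  250.1 -105.6]
[ 500.  -400.   250.1  -75. ]
[ 520.1 -250.3  250.1  -75. ]
[ 520.1 -100.3  250.1  -75. ]
[560.3  39.8 250.1 -75. ]
[560.3 189.8 250.1 -75. ]
[560.2 339.7 250.1 -75. ]
[520.3 459.8 250.1 -75. ]
[ 456.9  360.4  120.8 -110.5]
[ 456.9  360.4   60.8 -110.5]
[457.2 358.2  60.3] [ 1.7998e+02 -1.4000e-01 -1.1058e+02] [ 0.59 -1.22  1.86  0.62 -0.59 -0.28]
```

apply_moves:
  plan:
    - [[0,0,0.1],[0,0,0],-0.4]
    - [[0,0,0.2],[0,0,0],-0.4]
    - [[0,0,0.3],[0,0,0],-0.4]
    - [[0,0,0.355],[0,0,0],-0.4]
    - [[0,0,0.355],[0,0,0],-0.4]

```text
time: 5.6
tcp_pos: [456.8, 359.3, 6.9]
tool_rot: [180.0, -0.1, -110.5]
wrist_force: [0.6, 0.5, 0.3]
finger_gap: 61.3
finger_force: 0.0
```

apply_moves:
  plan:
    - [[0,0,0],[0,0,0],-0.4]
    - [[0,0,0],[0,0,0],-0.4]
    - [[0,0,0],[0,0,0],-0.4]
    - [[0,0,0],[0,0,0],-0.4]
    - [[0,0,0],[0,0,0],-0.4]

```text
time: 6.02
tcp_pos: [457.0, 360.8, 8.3]
tool_rot: [-180.0, 0.1, -110.5]
wrist_force: [-1.4, -0.9, 0.2]
finger_gap: 61.7
finger_force: 0.0
```

Settled on target. Next: close, lift, and check the grip.

apply_moves:
  plan:
    - [[0,0,0],[0,0,0],0.2]
    - [[0,0,0],[0,0,0],0.4]
    - [[0,0,0],[0,0,0],0.7]
    - [[0,0,0],[0,0,0],1]
    - [[0,0,0],[0,0,0],1]
  squeeze: 25

```text
time: 6.43
tcp_pos: [456.7, 360.4, 7.5]
tool_rot: [180.0, -0.0, -110.5]
wrist_force: [0.2, 0.1, 0.1]
finger_gap: 33.4
finger_force: 0.0
```

apply_moves:
  plan:
    - [[0,0,0],[0,0,0],1]
    - [[0,0,0],[0,0,0],1]
    - [[0,0,-0.03],[0,0,0],1]
    - [[0,0,-0.08],[0,0,0],1]
    - [[0,0,-0.15],[0,0,0],1]

```text
time: 6.85
tcp_pos: [456.4, 360.0, 30.2]
tool_rot: [180.0, -0.1, -110.5]
wrist_force: [0.5, 0.6, -1.4]
finger_gap: 24.1
finger_force: 24.7
```

apply_moves:
  plan:
    - [[0,0,-0.12],[0,0,0],1]
    - [[0,0,-0.26],[0,0,0],1]
    - [[0,0,-0.4],[0,0,0],1]
    - [[0,0,-0.52],[0,0,0],1]
    - [[0,0,-0.6],[0,0,0],1]

```text
time: 7.27
tcp_pos: [457.4, 361.1, 123.5]
tool_rot: [-179.9, 0.2, -110.5]
wrist_force: [0.2, 0.0, -0.1]
finger_gap: 23.8
finger_force: 24.7
```

```bash
python3 snap.py G1
python3 - <<'E'
from h import *
c=np.array([456.9,360.4,7.5+112.5,-110.5])
for t in [(530,240,120,-100),(610,110,120,-100),(668.5,-8.5,110,-100)]:
    print(t,*plan(c,t)); c=np.array(t)
E
```

```text
7.2667 [457.4 361.1 123.5] [-179.94    0.19 -110.48]
(530, 240, 120, -100) [ 0.5812 -0.7376 -0.    ] -0.0583
(610, 110, 120, -100) [ 0.7609 -0.6757  0.    ] 0.0
(668.5, -8.5, 110, -100) [ 0.7103 -0.5213  0.0667] 0.0
```

apply_moves:
  plan:
    - [[0.1,-0.12,0],[0,0,-0.012],1]
    - [[0.22,-0.28,0],[0,0,-0.024],1]
    - [[0.34,-0.44,0],[0,0,-0.036],1]
    - [[0.46,-0.59,0],[0,0,-0.048],1]
    - [[0.58,-0.737,0],[0,0,-0.058],1]

```text
time: 7.73
tcp_pos: [530.3, 239.1, 120.7]
tool_rot: [-180.0, 0.0, -99.9]
wrist_force: [0.4, 0.1, -1.2]
finger_gap: 23.7
finger_force: 24.7
```

apply_moves:
  plan:
    - [[0.152,-0.135,0],[0,0,0],1]
    - [[0.304,-0.27,0],[0,0,0],1]
    - [[0.456,-0.405,0],[0,0,0],1]
    - [[0.61,-0.54,0],[0,0,0],1]
    - [[0.761,-0.676,0],[0,0,0],1]

```text
time: 8.15
tcp_pos: [610.2, 108.7, 120.6]
tool_rot: [-180.0, 0.0, -100.1]
wrist_force: [0.5, 1.1, -1.3]
finger_gap: 23.6
finger_force: 24.7
```

apply_moves:
  plan:
    - [[0.16,-0.12,0],[0,0,0],1]
    - [[0.32,-0.235,0.02],[0,0,0],1]
    - [[0.48,-0.35,0.04],[0,0,0],1]
    - [[0.62,-0.455,0.06],[0,0,0],1]
    - [[0.71,-0.521,0.067],[0,0,0],1]

```text
time: 8.57
tcp_pos: [668.5, -10.8, 109.8]
tool_rot: [180.0, -0.0, -100.1]
wrist_force: [0.1, 0.4, -2.4]
finger_gap: 24.0
finger_force: 24.7
```

apply_moves:
  plan:
    - [[0,0,0.04],[0,0,0],1]
    - [[0,0,0.08],[0,0,0],1]
    - [[0,0,0.12],[0,0,0],1]
    - [[0,0,0.14],[0,0,0],1]
    - [[0,0,0.14],[0,0,0],1]

```text
time: 8.98
tcp_pos: [667.2, -7.5, 88.0]
tool_rot: [179.9, -0.0, -100.0]
wrist_force: [0.6, 0.0, -0.4]
finger_gap: 23.8
finger_force: 24.7
```

```bash
python3 snap.py P1
python3 - <<'E'
from h import *; import pickle
m=pickle.load(open("pics/P1.pkl","rb"))
print(proj(m,(668.5,-8.5,42)))
im=cv2.imread("pics/P1.png"); 
for P,r,c in (((668.5,-8.5,42),49,(0,0,255)),((668.5,-8.5,81.5),39,(255,255,0))):
    for a in np.arange(0,6.28,.1):
        u=proj(m,(P[0]+r*np.cos(a),P[1]+r*np.sin(a),P[2])); cv2.circle(im,tuple(int(round(v)) for v in u),0,c,-1)
cv2.imwrite("pics/P1o.png",cv2.resize(im[120:360,120:440],(800,600),interpolation=cv2.INTER_CUBIC))
E
```

```text
8.9833 [667.2  -7.5  88. ] [ 1.799e+02 -3.000e-02 -1.000e+02]
[277.1925144  238.34580633]
```

View pics/P1o.png

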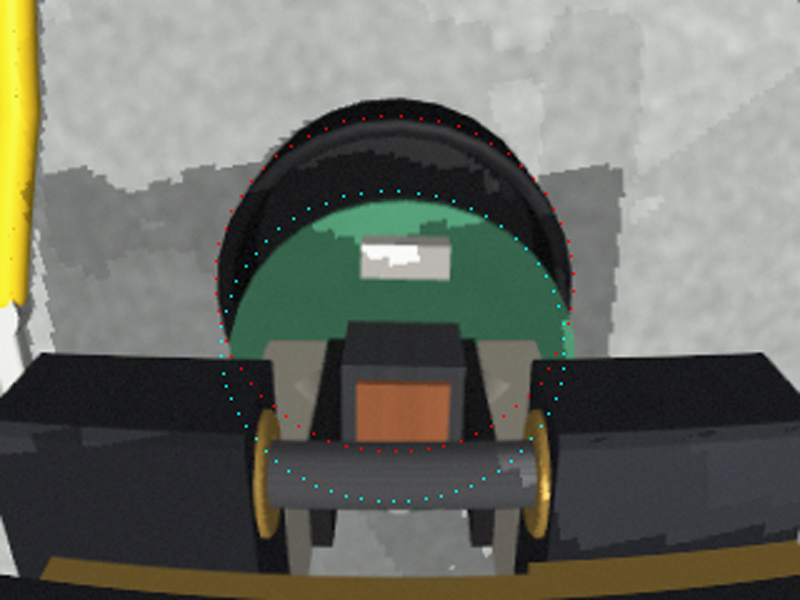

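The picture shows the board roughly 2 mm off the base centre, towards the gripper, which is within the 5 mm clearance. Part of that offset is arm settling. I'll lower in stages.

apply_moves:
  plan:
    - [[0,0,0.06],[0,0,0],1]
    - [[0,0,0.12],[0,0,0],1]
    - [[0,0,0.18],[0,0,0],1]
    - [[0,0,0.22],[0,0,0],1]
    - [[0,0,0.24],[0,0,0],1]

```text
time: 9.45
tcp_pos: [667.2, -8.4, 51.2]
tool_rot: [179.9, -0.0, -100.1]
wrist_force: [-0.0, -0.2, -1.1]
finger_gap: 23.3
finger_force: 24.7
```

apply_moves:
  plan:
    - [[0,0,0.0],[0,0,0],1]
    - [[0,0,0.0],[0,0,0],1]
    - [[0,0,0.02],[0,0,0],1]
    - [[0,0,0.05],[0,0,0],1]
    - [[0,0,0.08],[0,0,0],1]

```text
time: 9.87
tcp_pos: [668.4, -8.3, 41.0]
tool_rot: [-180.0, 0.0, -100.1]
wrist_force: [-0.3, -0.5, -0.6]
finger_gap: 23.8
finger_force: 24.7
```

apply_moves:
  plan:
    - [[0,0,0.05],[0,0,0],1]
    - [[0,0,0.1],[0,0,0],1]
    - [[0,0,0.14],[0,0,0],1]
    - [[0,0,0.17],[0,0,0],1]
    - [[0,0,0.18],[0,0,0],1]

```text
time: 10.28
tcp_pos: [667.5, -8.5, 12.6]
tool_rot: [179.9, -0.0, -100.1]
wrist_force: [-0.1, -0.2, -1.9]
finger_gap: 24.3
finger_force: 24.7
```

apply_moves:
  plan:
    - [[0,0,0.003],[0,0,0],1]
    - [[0,0,0.006],[0,0,0],1]
    - [[0,0,0.01],[0,0,0],1]
    - [[0,0,0.012],[0,0,0],1]
    - [[0,0,0.012],[0,0,0],1]

```text
time: 10.7
tcp_pos: [668.4, -8.3, 12.6]
tool_rot: [-180.0, 0.0, -100.0]
wrist_force: [0.0, -0.9, -0.1]
finger_gap: 24.0
finger_force: 24.7
```

apply_moves:
  plan:
    - [[0,0,0.005],[0,0,0],1]
    - [[0,0,0.01],[0,0,0],1]
    - [[0,0,0.01],[0,0,0],1]
    - [[0,0,0.01],[0,0,0],1]
    - [[0,0,0.01],[0,0,0],1]

```text
time: 11.12
tcp_pos: [668.4, -8.3, 12.5]
tool_rot: [-179.9, 0.0, -100.0]
wrist_force: [-4.1, 0.5, 9.4]
finger_gap: 24.1
finger_force: 24.7
```

apply_moves:
  plan:
    - [[0,0,-0.006],[0,0,0],0.6]
    - [[0,0,-0.006],[0,0,0],0.4]
    - [[0,0,-0.006],[0,0,0],0.25]
    - [[0,0,-0.006],[0,0,0],0.22]
    - [[0,0,-0.006],[0,0,0],0.22]

```text
time: 11.53
tcp_pos: [668.1, -8.4, 11.4]
tool_rot: [180.0, -0.0, -100.1]
wrist_force: [1.1, -0.1, 1.0]
finger_gap: 33.6
finger_force: 0.0
```

apply_moves:
  plan:
    - [[0,0,-0.05],[0,0,0],0.22]
    - [[0,0,-0.1],[0,0,0],0.22]
    - [[0,0,-0.2],[0,0,0],0.22]
    - [[0,0,-0.35],[0,0,0],0.22]
    - [[0,0,-0.55],[0,0,0],0.0]

```text
time: 11.95
tcp_pos: [667.0, -8.6, 93.8]
tool_rot: [179.8, -0.1, -100.1]
wrist_force: [0.3, -0.0, 0.3]
finger_gap: 36.8
finger_force: 0.0
```

Run:
```python
from h import *
c=np.array([668.5,-8.5,11.6+82.5,-100])
for t in [(668.5,100,120,-90),(668.5,246,120,-90),(669.3,243.7,60,-90)]:
    print(t,*plan(c,t)); c=np.array(t)
```

```text
(668.5, 100, 120, -90) [-0.7123  0.1256 -0.1727] -0.0556
(668.5, 246, 120, -90) [-0.9733 -0.     -0.    ] -0.0
(669.3, 243.7, 60, -90) [ 0.0153 -0.0053  0.4   ] -0.0
```

apply_moves:
  plan:
    - [[-0.14,0.025,-0.035],[0,0,-0.011],0]
    - [[-0.28,0.05,-0.07],[0,0,-0.022],0]
    - [[-0.42,0.075,-0.105],[0,0,-0.033],0]
    - [[-0.57,0.1,-0.14],[0,0,-0.044],0]
    - [[-0.712,0.126,-0.173],[0,0,-0.0556],-0.3]

```text
time: 12.37
tcp_pos: [668.4, 101.1, 121.6]
tool_rot: [-179.9, 0.0, -90.0]
wrist_force: [-0.5, 0.3, 0.0]
finger_gap: 46.9
finger_force: 0.0
```

```bash
python3 snap.py Q1
```

```text
12.3667 [668.4 101.1 121.6] [-1.7992e+02  3.0000e-02 -8.9960e+01]
```

apply_moves:
  plan:
    - [[-0.2,0,0],[0,0,0],-0.4]
    - [[-0.4,0,0],[0,0,0],-0.4]
    - [[-0.6,0,0],[0,0,0],-0.4]
    - [[-0.8,0,0],[0,0,0],-0.4]
    - [[-0.958,0,0],[0,0,0],-0.4]

```text
time: 12.83
tcp_pos: [668.3, 245.9, 121.1]
tool_rot: [-179.9, 0.0, -90.0]
wrist_force: [-0.7, 0.5, 0.3]
finger_gap: 61.4
finger_force: 0.0
```

apply_moves:
  plan:
    - [[0,-0.005,0.1],[0,0,0],-0.4]
    - [[0,-0.005,0.2],[0,0,0],-0.4]
    - [[0,-0.005,0.3],[0,0,0],-0.4]
    - [[0,-0.005,0.4],[0,0,0],-0.4]
    - [[0,-0.005,0.4],[0,0,0],-0.4]

```text
time: 13.25
tcp_pos: [667.3, 243.0, 57.4]
tool_rot: [179.8, -0.1, -90.1]
wrist_force: [-0.2, -1.1, -0.5]
finger_gap: 61.5
finger_force: 0.0
```

```bash
python3 snap.py Q2
python3 - <<'E'
from h import *; import pickle
O=[]
for v,L in (("Q1",(((668.5,-8.5,42),49,(0,0,255)),((668.5,-8.5,8),39,(255,255,0)))),("Q2",(((669.3,243.5,9),50,(0,0,255)),((669.3,243.5,26),13,(255,255,0))))):
    m=pickle.load(open(f"pics/{v}.pkl","rb")); im=cv2.imread(f"pics/{v}.png"); u0=proj(m,L[0][0]).astype(int)
    for P,r,c in L:
        for a in np.arange(0,6.28,.12):
            u=proj(m,(P[0]+r*np.cos(a),P[1]+r*np.sin(a),P[2])); cv2.circle(im,tuple(int(round(x)) for x in u),0,c,-1)
    x0,y0=max(u0[0]-100,0),max(u0[1]-120,0); print(v,x0,y0)
    O.append(cv2.resize(im[y0:y0+240,x0:x0+200],(400,480),interpolation=cv2.INTER_CUBIC))
cv2.imwrite("pics/Qo.png",np.hstack(O))
E
```

```text
13.25 [667.3 243.   57.4] [ 1.7977e+02 -1.1000e-01 -9.0080e+01]
Q1 179 0
Q2 176 118
```

View pics/Qo.png

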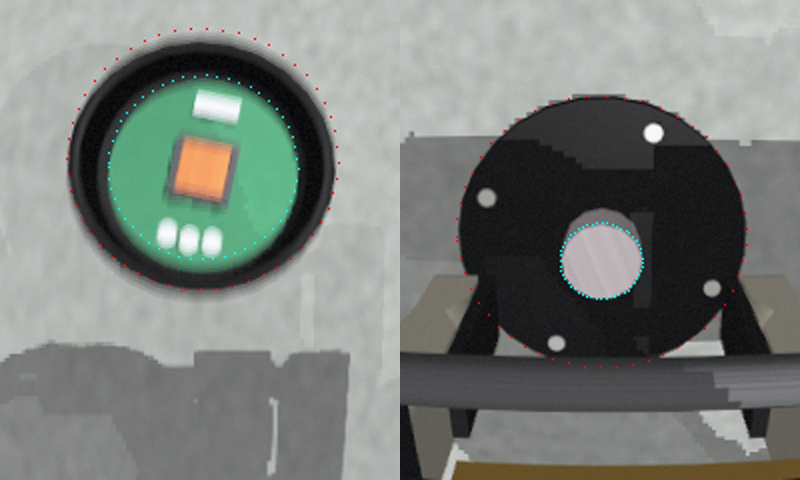

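The board is seated and centred in the base, and the lid overlay matches exactly. Descending onto the knob.

apply_moves:
  plan:
    - [[0,0,0.1],[0,0,0],-0.4]
    - [[0,0,0.18],[0,0,0],-0.2]
    - [[0,0,0.26],[0,0,0],0]
    - [[0,0,0.31],[0,0,0],0]
    - [[0,0,0.32],[0,0,0],0]

```text
time: 13.72
tcp_pos: [668.1, 243.2, 10.3]
tool_rot: [179.9, -0.1, -90.1]
wrist_force: [0.2, -0.2, 0.6]
finger_gap: 45.0
finger_force: 0.0
```

apply_moves:
  plan:
    - [[0,0,0],[0,0,0],0.1]
    - [[0,0,0],[0,0,0],0.3]
    - [[0,0,0],[0,0,0],0.7]
    - [[0,0,0],[0,0,0],1]
    - [[0,0,0],[0,0,0],1]

```text
time: 14.13
tcp_pos: [669.4, 244.1, 12.8]
tool_rot: [-179.9, 0.0, -90.0]
wrist_force: [0.8, 0.6, 0.9]
finger_gap: 25.1
finger_force: 25.0
```

apply_moves:
  plan:
    - [[0,0,0],[0,0,0],1]
    - [[0,0,0],[0,0,0],1]
    - [[0,0,-0.03],[0,0,0],1]
    - [[0,0,-0.08],[0,0,0],1]
    - [[0,0,-0.15],[0,0,0],1]

```text
time: 14.55
tcp_pos: [668.2, 243.3, 34.1]
tool_rot: [179.9, -0.1, -90.1]
wrist_force: [0.8, 0.3, -1.5]
finger_gap: 25.0
finger_force: 25.0
```

apply_moves:
  plan:
    - [[0,0,-0.15],[0,0,0],1]
    - [[0.1,0,-0.3],[0,0,0],1]
    - [[0.3,0,-0.44],[0,0,0],1]
    - [[0.55,0,-0.44],[0,0,0],1]
    - [[0.8,0,-0.44],[0,0,0],1]

```text
time: 14.97
tcp_pos: [669.8, 123.8, 103.6]
tool_rot: [-179.8, 0.1, -89.9]
wrist_force: [-0.0, 0.4, -2.4]
finger_gap: 25.1
finger_force: 25.0
```

apply_moves:
  plan:
    - [[0.25,0.005,0],[0,0,0],1]
    - [[0.5,0.005,0],[0,0,0],1]
    - [[0.7,0.005,0],[0,0,0],1]
    - [[0.82,0.005,0],[0,0,0],1]
    - [[0.881,0.005,0],[0,0,0],1]

```text
time: 15.38
tcp_pos: [667.8, -11.1, 101.6]
tool_rot: [-180.0, -0.0, -90.2]
wrist_force: [-0.3, 1.3, -1.3]
finger_gap: 25.2
finger_force: 25.0
```

apply_moves:
  plan:
    - [[0,0,0.05],[0,0,0],1]
    - [[0,0,0.1],[0,0,0],1]
    - [[0,0,0.15],[0,0,0],1]
    - [[0,0,0.2],[0,0,0],1]
    - [[0,0,0.22],[0,0,0],1]

```text
time: 15.8
tcp_pos: [667.2, -7.4, 65.6]
tool_rot: [179.9, -0.0, -90.0]
wrist_force: [-0.3, 0.3, -2.0]
finger_gap: 25.4
finger_force: 25.0
```

apply_moves:
  plan:
    - [[0,0,0],[0,0,0],1]
    - [[0,0,0],[0,0,0],1]
    - [[0,0,0],[0,0,0],1]
    - [[0,0,0],[0,0,0],1]
    - [[0,0,0],[0,0,0],1]

```text
time: 16.22
tcp_pos: [668.4, -8.2, 68.0]
tool_rot: [-180.0, 0.0, -90.0]
wrist_force: [-0.1, -0.6, -0.9]
finger_gap: 24.9
finger_force: 25.0
```

```bash
python3 snap.py P2
python3 - <<'E'
from h import *; import pickle
v="P2";m=pickle.load(open(f"pics/{v}.pkl","rb")); im=cv2.imread(f"pics/{v}.png")
for P,r,c in (((668.5,-8.5,42),49,(0,0,255)),((668.5,-8.5,65),50,(255,255,0)),((668.5,-8.5,82),13,(255,255,0))):
    for a in np.arange(0,6.28,.12):
        u=proj(m,(P[0]+r*np.cos(a),P[1]+r*np.sin(a),P[2])); cv2.circle(im,tuple(int(round(x)) for x in u),0,c,-1)
cv2.imwrite("pics/P2o.png",cv2.resize(im[120:360,120:440],(800,600),interpolation=cv2.INTER_CUBIC))
E
```

```text
16.2167 [668.4  -8.2  68. ] [-1.7996e+02  1.0000e-02 -9.0040e+01]
```

View pics/P2o.png

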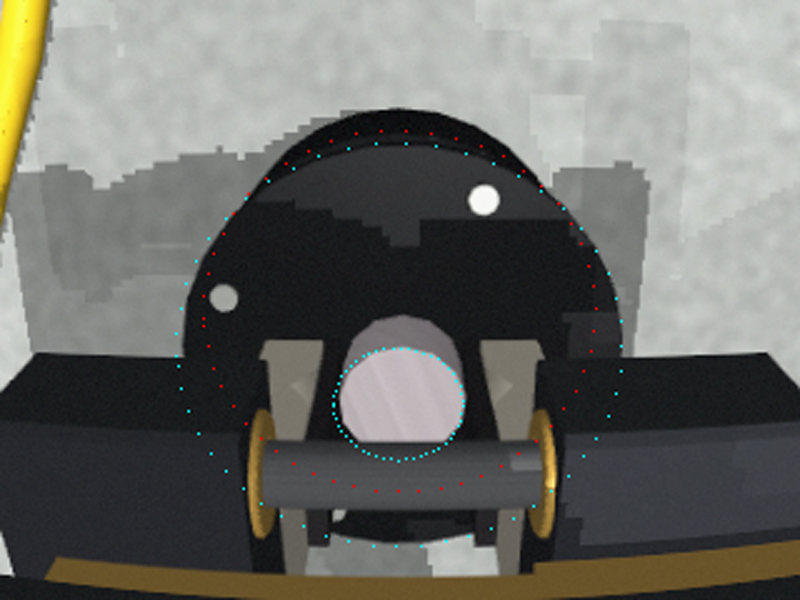

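The held lid is centred over the rim within about 1 mm. Lowering.

apply_moves:
  plan:
    - [[0,0,0.03],[0,0,0],1]
    - [[0,0,0.06],[0,0,0],1]
    - [[0,0,0.085],[0,0,0],1]
    - [[0,0,0.1],[0,0,0],1]
    - [[0,0,0.105],[0,0,0],1]

```text
time: 16.68
tcp_pos: [667.6, -8.5, 50.9]
tool_rot: [179.9, -0.0, -90.1]
wrist_force: [-0.7, -0.7, -1.5]
finger_gap: 25.1
finger_force: 25.0
```

apply_moves:
  plan:
    - [[0,0,0.005],[0,0,0],1]
    - [[0,0,0.01],[0,0,0],1]
    - [[0,0,0.014],[0,0,0],1]
    - [[0,0,0.018],[0,0,0],1]
    - [[0,0,0.018],[0,0,0],1]

```text
time: 17.1
tcp_pos: [667.8, -8.5, 50.7]
tool_rot: [-180.0, -0.0, -90.0]
wrist_force: [-6.7, 0.0, 10.7]
finger_gap: 25.0
finger_force: 25.0
```

apply_moves:
  plan:
    - [[0,0,-0.008],[0,0,0],0.6]
    - [[0,0,-0.008],[0,0,0],0.2]
    - [[0,0,-0.008],[0,0,0],0]
    - [[0,0,-0.008],[0,0,0],0]
    - [[0,0,-0.008],[0,0,0],0]

```text
time: 17.52
tcp_pos: [668.2, -8.3, 50.2]
tool_rot: [-180.0, 0.0, -90.0]
wrist_force: [0.3, 0.5, -0.2]
finger_gap: 42.8
finger_force: 0.0
```

apply_moves:
  plan:
    - [[0,0,-0.05],[0,0,0],0]
    - [[0,0,-0.15],[0,0,0],0]
    - [[0,0,-0.3],[0,0,0],0]
    - [[0,0,-0.5],[0,0,0],0]
    - [[0,0,-0.6],[0,0,0],-0.2]

```text
time: 17.93
tcp_pos: [669.5, -8.4, 144.3]
tool_rot: [-179.8, -0.0, -90.0]
wrist_force: [-0.5, -0.5, 1.1]
finger_gap: 47.1
finger_force: 0.0
```

```bash
python3 go.py;python3 - <<'E'
from h import *
c=np.array([668.5,-8.5,49+1.2+90-1.2,-90])
for t in [(668.5,90,150,-70),(648,-60,150,-59.8),(648,-200,120,-59.8),(647.9,-234.5,60,-59.8)]:
    print(t,*plan(c,t)); c=np.array(t)
E
```

```text
now [669.5  -8.4 144.3 -90. ] t 17.9 gap 47.1 ff 0.0
(668.5, 90, 150, -70) [-0.6567 -0.     -0.0733] -0.1111
(648, -60, 150, -59.8) [ 0.8929  0.4704 -0.    ] -0.0567
(648, -200, 120, -59.8) [0.8067 0.4695 0.2   ] -0.0
(647.9, -234.5, 60, -59.8) [0.1984 0.1163 0.4   ] -0.0
```

apply_moves:
  plan:
    - [[-0.15,0,0],[0,0,-0.025],-0.3]
    - [[-0.3,0,-0.03],[0,0,-0.05],-0.3]
    - [[-0.45,0,-0.06],[0,0,-0.08],-0.3]
    - [[-0.65,0,-0.07],[0,0,-0.111],-0.3]
    - [[-0.65,0,-0.07],[0,0,-0.111],-0.3]

```text
time: 18.35
tcp_pos: [668.9, 93.3, 152.1]
tool_rot: [-179.9, 0.0, -69.6]
wrist_force: [1.3, -1.1, 0.7]
finger_gap: 56.6
finger_force: 0.0
```

apply_moves:
  plan:
    - [[0,0,0],[0,0,0],-0.3]
    - [[0,0,0],[0,0,0],-0.3]
    - [[0,0,0],[0,0,0],-0.3]
    - [[0,0,0],[0,0,0],-0.3]
    - [[0,0,0],[0,0,0],-0.3]

```text
time: 18.77
tcp_pos: [668.1, 88.3, 150.8]
tool_rot: [180.0, -0.0, -70.1]
wrist_force: [-0.7, -0.1, 0.7]
finger_gap: 56.7
finger_force: 0.0
```

```bash
python3 snap.py Q3
python3 - <<'E'
from h import *; import pickle
v="Q3";m=pickle.load(open(f"pics/{v}.pkl","rb")); im=cv2.imread(f"pics/{v}.png")
for P,r,c in (((668.5,-8.5,47),50,(0,0,255)),((668.5,-8.5,64),13,(255,255,0))):
    for a in np.arange(0,6.28,.12):
        u=proj(m,(P[0]+r*np.cos(a),P[1]+r*np.sin(a),P[2])); cv2.circle(im,tuple(int(round(x)) for x in u),0,c,-1)
cv2.imwrite("pics/Q3o.png",im[0:300])
E
```

```text
18.7667 [668.1  88.3 150.8] [179.99  -0.   -70.14]
```

View pics/Q3o.png

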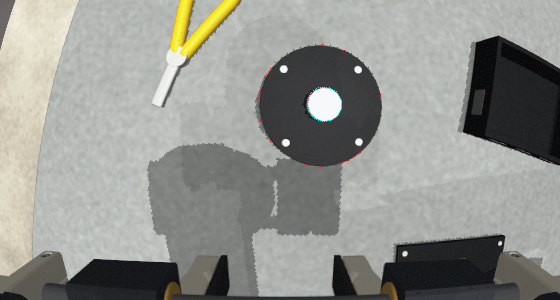

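The overlay coincides with the seated lid: plate centre at (321,105) and knob top at the expected height. The round unit is done. Now to the rect board.

Run:
```python
from h import *
c=np.array([668.5,89,150.7,-70])
for t in [(655,-60,150.7,-59.8),(648,-200,120,-59.8),(647.9,-234.3,60,-59.8)]:
    print(t,*plan(c,t)); c=np.array(t)
```

```text
(655, -60, 150.7, -59.8) [ 0.9026  0.4243 -0.    ] -0.0567
(648, -200, 120, -59.8) [0.7832 0.5098 0.2047] -0.0
(647.9, -234.3, 60, -59.8) [0.1973 0.1156 0.4   ] -0.0
```

apply_moves:
  plan:
    - [[0.18,0.085,0],[0,0,-0.011],-0.4]
    - [[0.36,0.17,0],[0,0,-0.022],-0.4]
    - [[0.54,0.255,0],[0,0,-0.034],-0.4]
    - [[0.72,0.34,0],[0,0,-0.045],-0.4]
    - [[0.903,0.424,0],[0,0,-0.0567],-0.4]

```text
time: 19.23
tcp_pos: [654.2, -61.5, 150.9]
tool_rot: [-180.0, -0.0, -59.8]
wrist_force: [0.3, -0.2, -0.1]
finger_gap: 61.7
finger_force: 0.0
```

apply_moves:
  plan:
    - [[0.16,0.1,0.04],[0,0,0],-0.4]
    - [[0.32,0.2,0.08],[0,0,0],-0.4]
    - [[0.48,0.31,0.12],[0,0,0],-0.4]
    - [[0.65,0.42,0.16],[0,0,0],-0.4]
    - [[0.783,0.51,0.205],[0,0,0],-0.4]

```text
time: 19.65
tcp_pos: [647.0, -202.4, 120.0]
tool_rot: [-180.0, -0.0, -59.9]
wrist_force: [-0.1, 0.4, 0.2]
finger_gap: 61.3
finger_force: 0.0
```

apply_moves:
  plan:
    - [[0.1,0.06,0.1],[0,0,0],-0.4]
    - [[0.197,0.116,0.2],[0,0,0],-0.4]
    - [[0.197,0.116,0.3],[0,0,0],-0.4]
    - [[0.197,0.116,0.4],[0,0,0],-0.4]
    - [[0.197,0.116,0.4],[0,0,0],-0.4]

```text
time: 20.07
tcp_pos: [644.7, -234.7, 56.5]
tool_rot: [179.8, 0.2, -60.0]
wrist_force: [-0.8, 0.2, -0.2]
finger_gap: 61.2
finger_force: 0.0
```

apply_moves:
  plan:
    - [[0,0,0],[0,0,0],-0.4]
    - [[0,0,0],[0,0,0],-0.4]
    - [[0,0,0],[0,0,0],-0.4]
    - [[0,0,0],[0,0,0],-0.4]
    - [[0,0,0],[0,0,0],-0.4]

```text
time: 20.48
tcp_pos: [647.7, -233.9, 61.1]
tool_rot: [-179.9, -0.0, -59.8]
wrist_force: [0.1, 0.2, 0.2]
finger_gap: 61.4
finger_force: 0.0
```

```bash
python3 snap.py P3
cat > ov.py <<'E'
from h import *; import pickle
def ov(v,out,crop,k,polys):
    m=pickle.load(open(f"pics/{v}.pkl","rb")); im=cv2.imread(f"pics/{v}.png")
    for (x,y,yaw),L,W,z,c in polys:
        a=np.radians(yaw); C=np.array([(-L,-W),(L,-W),(L,W),(-L,W),(-L,-W)])/2
        for i in range(4):
            for s in np.linspace(0,1,25):
                p=C[i]*(1-s)+C[i+1]*s; u=proj(m,(x+p[0]*np.cos(a)-p[1]*np.sin(a),y+p[0]*np.sin(a)+p[1]*np.cos(a),z)); cv2.circle(im,tuple(int(round(q)) for q in u),0,c,-1)
    x0,y0,x1,y1=crop; o=cv2.resize(im[y0:y1,x0:x1],None,fx=k,fy=k,interpolation=cv2.INTER_CUBIC); cv2.imwrite(f"pics/{out}.png",o); return o
E
python3 - <<'E'
from ov import *
ov("P3","P3o",(120,90,440,330),2.5,[((647.8,-234.3,30.2),122,82,3,(0,0,255)),((647.8,-234.3,30.2),34,40,23,(255,255,0))])
E
```

```text
20.4833 [ 647.7 -233.9   61.1] [-1.7993e+02 -5.0000e-02 -5.9830e+01]
```

View pics/P3o.png

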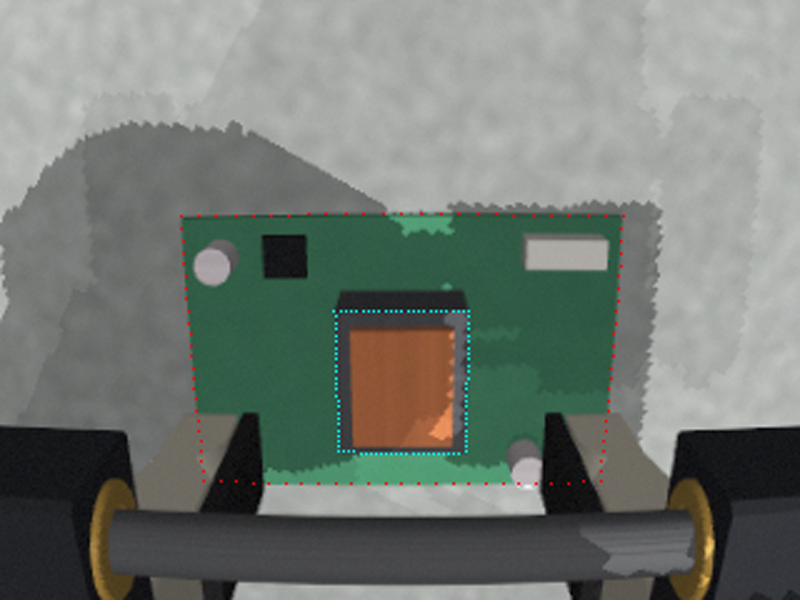

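The overlay lies exactly on the board edge and transformer. Grasping.

apply_moves:
  plan:
    - [[0,0,0.1],[0,0,0],-0.3]
    - [[0,0,0.2],[0,0,0],-0.2]
    - [[0,0,0.28],[0,0,0],-0.2]
    - [[0,0,0.34],[0,0,0],-0.2]
    - [[0,0,0.347],[0,0,0],-0.2]

```text
time: 20.95
tcp_pos: [645.9, -233.9, 5.9]
tool_rot: [179.9, 0.1, -59.9]
wrist_force: [-0.4, -0.4, 0.3]
finger_gap: 52.6
finger_force: 0.0
```

apply_moves:
  plan:
    - [[0,0,0],[0,0,0],-0.1]
    - [[0,0,0],[0,0,0],0.1]
    - [[0,0,0],[0,0,0],0.4]
    - [[0,0,0],[0,0,0],0.8]
    - [[0,0,0],[0,0,0],1]
  squeeze: 35

```text
time: 21.37
tcp_pos: [647.7, -234.2, 8.9]
tool_rot: [-179.9, -0.0, -59.9]
wrist_force: [-0.1, -0.1, 2.0]
finger_gap: 33.6
finger_force: 35.0
```

apply_moves:
  plan:
    - [[0,0,0],[0,0,0],1]
    - [[0,0,0],[0,0,0],1]
    - [[0,0,-0.03],[0,0,0],1]
    - [[0,0,-0.08],[0,0,0],1]
    - [[0,0,-0.15],[0,0,0],1]

```text
time: 21.78
tcp_pos: [645.9, -233.9, 29.8]
tool_rot: [179.9, 0.1, -59.9]
wrist_force: [0.2, 0.2, -3.1]
finger_gap: 33.3
finger_force: 35.0
```

Run:
```python
from h import *
c=np.array([647.8,-234.3,30.5,-59.8])
for t in [(600,-195,120,-65),(510,-135,110,-79),(453.9,-112.3,90,-79)]:
    print(t,*plan(c,t)); c=np.array(t)
```

```text
(600, -195, 120, -65) [-0.3867  0.1436 -0.5967] 0.0289
(510, -135, 110, -79) [-0.6161  0.3747  0.0667] 0.0778
(453.9, -112.3, 90, -79) [-0.2199  0.3383  0.1333] 0.0
```

apply_moves:
  plan:
    - [[0,0,-0.15],[0,0,0],1]
    - [[-0.05,0.02,-0.3],[0,0,0.007],1]
    - [[-0.15,0.05,-0.45],[0,0,0.014],1]
    - [[-0.27,0.1,-0.57],[0,0,0.021],1]
    - [[-0.387,0.144,-0.597],[0,0,0.029],1]

```text
time: 22.2
tcp_pos: [600.5, -194.9, 124.3]
tool_rot: [-179.8, -0.2, -65.1]
wrist_force: [0.3, -0.3, -2.9]
finger_gap: 33.7
finger_force: 35.0
```

apply_moves:
  plan:
    - [[-0.12,0.075,0.013],[0,0,0.016],1]
    - [[-0.24,0.15,0.026],[0,0,0.032],1]
    - [[-0.37,0.225,0.04],[0,0,0.048],1]
    - [[-0.5,0.3,0.053],[0,0,0.064],1]
    - [[-0.616,0.375,0.067],[0,0,0.078],1]

```text
time: 22.62
tcp_pos: [508.3, -134.1, 110.7]
tool_rot: [-180.0, 0.0, -79.3]
wrist_force: [0.7, -0.1, -3.4]
finger_gap: 33.9
finger_force: 35.0
```

apply_moves:
  plan:
    - [[-0.07,0.1,0.03],[0,0,0],1]
    - [[-0.14,0.2,0.06],[0,0,0],1]
    - [[-0.19,0.28,0.1],[0,0,0],1]
    - [[-0.22,0.33,0.133],[0,0,0],1]
    - [[-0.22,0.338,0.133],[0,0,0],1]

```text
time: 23.03
tcp_pos: [451.5, -111.5, 89.9]
tool_rot: [179.9, 0.0, -79.1]
wrist_force: [-0.3, -0.4, -3.1]
finger_gap: 33.9
finger_force: 35.0
```

apply_moves:
  plan:
    - [[0,0,0.05],[0,0,0],1]
    - [[0,0,0.1],[0,0,0],1]
    - [[0,0,0.15],[0,0,0],1]
    - [[0,0,0.18],[0,0,0],1]
    - [[0,0,0.18],[0,0,0],1]

```text
time: 23.45
tcp_pos: [452.8, -112.1, 61.5]
tool_rot: [179.8, 0.0, -79.2]
wrist_force: [-0.4, 0.1, -1.8]
finger_gap: 33.3
finger_force: 35.0
```

apply_moves:
  plan:
    - [[0,0,0],[0,0,0],1]
    - [[0,0,0],[0,0,0],1]
    - [[0,0,0],[0,0,0],1]
    - [[0,0,0],[0,0,0],1]
    - [[0,0,0],[0,0,0],1]

```text
time: 23.87
tcp_pos: [453.6, -111.8, 63.3]
tool_rot: [-180.0, -0.0, -79.1]
wrist_force: [1.2, 0.2, -3.0]
finger_gap: 33.7
finger_force: 35.0
```

```bash
python3 snap.py P4
python3 - <<'E'
from ov import *
ov("P4","P4o",(120,90,440,330),2.5,[((453.9,-112.3,11),142,102,42,(0,0,255)),((453.9,-112.3,11),132,92,42,(0,255,255)),((453.9,-112.3,11),122,82,58,(255,255,0))])
E
```

```text
23.8667 [ 453.6 -111.8   63.3] [-179.97   -0.    -79.12]
```

View pics/P4o.png

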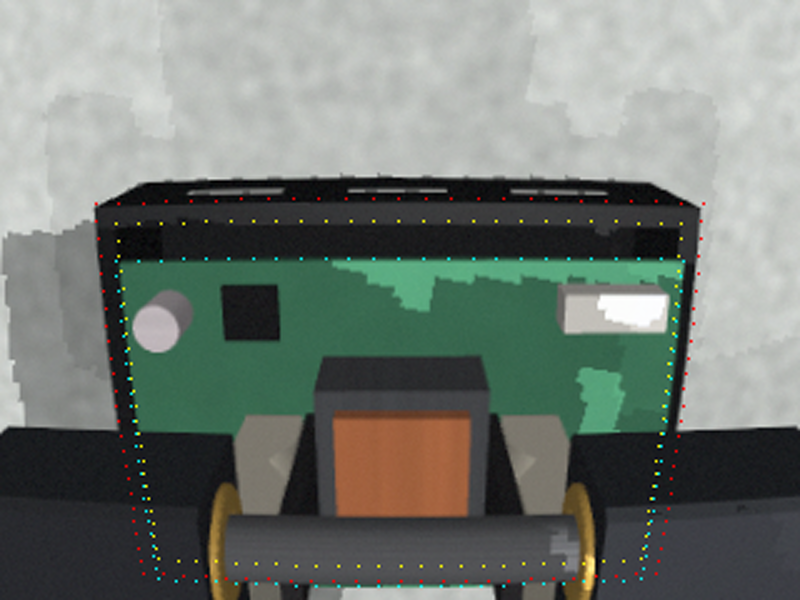

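The base rim matches to about 1 mm and the board sits inside it with even margins. Lowering.

apply_moves:
  plan:
    - [[0,0,0.05],[0,0,0],1]
    - [[0,0,0.1],[0,0,0],1]
    - [[0,0,0.16],[0,0,0],1]
    - [[0,0,0.22],[0,0,0],1]
    - [[0,0,0.26],[0,0,0],1]

```text
time: 24.33
tcp_pos: [452.6, -111.9, 22.5]
tool_rot: [179.9, 0.0, -79.1]
wrist_force: [0.3, -0.3, -2.8]
finger_gap: 33.5
finger_force: 35.0
```

apply_moves:
  plan:
    - [[0,0,0.02],[0,0,0],1]
    - [[0,0,0.04],[0,0,0],1]
    - [[0,0,0.055],[0,0,0],1]
    - [[0,0,0.065],[0,0,0],1]
    - [[0,0,0.065],[0,0,0],1]

```text
time: 24.75
tcp_pos: [453.4, -111.8, 14.2]
tool_rot: [180.0, -0.0, -79.1]
wrist_force: [0.2, -0.0, -2.5]
finger_gap: 33.8
finger_force: 35.0
```

apply_moves:
  plan:
    - [[0,0,0.005],[0,0,0],1]
    - [[0,0,0.01],[0,0,0],1]
    - [[0,0,0.018],[0,0,0],1]
    - [[0,0,0.018],[0,0,0],1]
    - [[0,0,0.018],[0,0,0],1]

```text
time: 25.17
tcp_pos: [453.6, -111.9, 13.7]
tool_rot: [-179.9, -0.0, -79.1]
wrist_force: [-8.7, 4.1, 24.8]
finger_gap: 33.6
finger_force: 35.0
```

apply_moves:
  plan:
    - [[0,0,-0.009],[0,0,0],0.5]
    - [[0,0,-0.009],[0,0,0],0.2]
    - [[0,0,-0.009],[0,0,0],0]
    - [[0,0,-0.009],[0,0,0],-0.1]
    - [[0,0,-0.009],[0,0,0],-0.1]

```text
time: 25.58
tcp_pos: [453.6, -111.8, 12.9]
tool_rot: [-180.0, -0.0, -79.1]
wrist_force: [0.7, 0.5, -0.3]
finger_gap: 46.8
finger_force: 0.0
```

apply_moves:
  plan:
    - [[0,0,-0.03],[0,0,0],-0.1]
    - [[0,0,-0.1],[0,0,0],-0.1]
    - [[0,0,-0.25],[0,0,0],-0.1]
    - [[0,0,-0.45],[0,0,0],-0.1]
    - [[0,0,-0.7],[0,0,0],-0.1]

```text
time: 26.0
tcp_pos: [451.8, -112.0, 117.8]
tool_rot: [179.8, 0.0, -79.1]
wrist_force: [1.6, 0.8, -1.0]
finger_gap: 48.1
finger_force: 0.0
```

```bash
python3 go.py
python3 - <<'E'
from h import *
# cmd z: 63-39-9.75-2.7+1.35+103.65
c=np.array([453.9,-112.3,63-39-9.75-2.7+105,-79]); print(c)
for t in [(455,-200,190,-84),(455,-300,190,-84)]:
    print(t,*plan(c,t)); c=np.array(t)
E
```

```text
now [ 451.8 -112.   117.8  -79.1] t 26.0 gap 48.1 ff 0.0
[ 453.9  -112.3   116.55  -79.  ]
(455, -200, 190, -84) [ 0.5753  0.1044 -0.4897] 0.0278
(455, -300, 190, -84) [0.663  0.0697 0.    ] 0.0
```

Run:
```python
from h import *
c=np.array([453.9,-112.3,117.9,-79])
for t in [(448,-250,180,-84),(443,-345,75,-84)]:
    print(t,*plan(c,t)); c=np.array(t)
```

```text
(448, -250, 180, -84) [ 0.8936  0.2138 -0.414 ] 0.0278
(443, -345, 75, -84) [0.6264 0.0994 0.7   ] 0.0
```

apply_moves:
  plan:
    - [[0.18,0.043,-0.1],[0,0,0.006],-0.1]
    - [[0.36,0.086,-0.2],[0,0,0.012],-0.1]
    - [[0.54,0.13,-0.3],[0,0,0.018],-0.1]
    - [[0.72,0.17,-0.41],[0,0,0.024],-0.1]
    - [[0.894,0.214,-0.414],[0,0,0.028],-0.1]

```text
time: 26.42
tcp_pos: [448.6, -251.5, 183.8]
tool_rot: [-179.7, -0.1, -84.2]
wrist_force: [1.3, 0.7, 0.1]
finger_gap: 48.3
finger_force: 0.0
```

apply_moves:
  plan:
    - [[0,0,0],[0,0,0],-0.1]
    - [[0,0,0],[0,0,0],-0.1]
    - [[0,0,0],[0,0,0],-0.1]
    - [[0,0,0],[0,0,0],-0.1]
    - [[0,0,0],[0,0,0],-0.1]

```text
time: 26.83
tcp_pos: [447.1, -248.8, 179.9]
tool_rot: [180.0, 0.0, -84.1]
wrist_force: [0.3, -0.1, 0.4]
finger_gap: 48.1
finger_force: 0.0
```

```bash
python3 snap.py V7
```

```text
26.8333 [ 447.1 -248.8  179.9] [ 1.7997e+02  1.0000e-02 -8.4090e+01]
```

apply_moves:
  plan:
    - [[0.13,0.02,0.14],[0,0,0],0]
    - [[0.26,0.04,0.28],[0,0,0],0]
    - [[0.4,0.06,0.42],[0,0,0],0]
    - [[0.53,0.08,0.56],[0,0,0],0]
    - [[0.626,0.1,0.7],[0,0,0],0]

```text
time: 27.3
tcp_pos: [442.2, -345.2, 74.1]
tool_rot: [-180.0, -0.0, -84.1]
wrist_force: [0.1, -0.5, 0.5]
finger_gap: 44.1
finger_force: 0.0
```

apply_moves:
  plan:
    - [[0,0,0],[0,0,0],0]
    - [[0,0,0],[0,0,0],0]
    - [[0,0,0],[0,0,0],0]
    - [[0,0,0],[0,0,0],0]
    - [[0,0,0],[0,0,0],0]

```text
time: 27.72
tcp_pos: [442.7, -344.1, 76.3]
tool_rot: [-179.9, -0.1, -84.1]
wrist_force: [-0.1, 0.8, 0.5]
finger_gap: 43.7
finger_force: 0.0
```

```bash
python3 snap.py V8
python3 - <<'E'
from ov import *
f=(442.6,-349.5,6); L=[(f,144,104,22,(0,0,255)),(f,14,92,17,(255,0,255)),(f,132,92,22,(0,160,0))]
a=ov("V7","a",(180,40,380,240),2,L); b=ov("V8","b",(130,80,430,380),400/300,L)
cv2.imwrite("pics/Vf.png",np.hstack([a,b]))
E
```

```text
27.7167 [ 442.7 -344.1   76.3] [-1.7989e+02 -5.0000e-02 -8.4090e+01]
```

View pics/Vf.png

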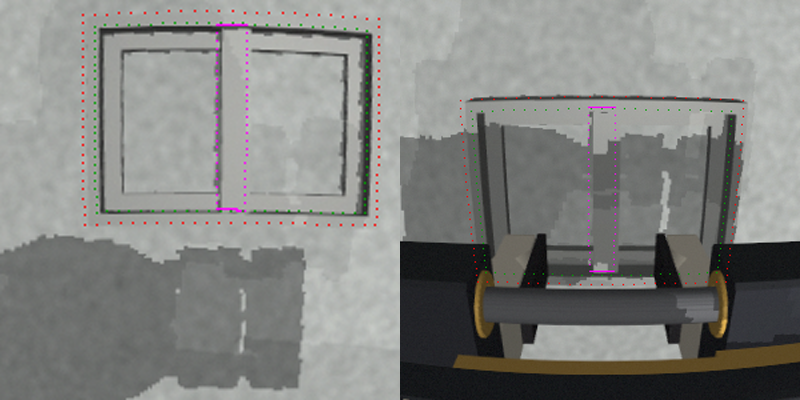

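The left panel (V7) shows the inner opening at (122,50), (347,54), (343,195), (122,192) and the bar at columns 220–248. In both panels the bar is about 1 mm to the right of my guess. Refitting.

Run:
```python
from h import *; import pickle
import fit
from fit import pts
for v in ("V7","V8"): fit.M[v]=pickle.load(open(f"pics/{v}.pkl","rb"))
def it(v,off,k,org,L,W,z,P):
    C=[(-L/2,W/2,z),(L/2,W/2,z),(L/2,-W/2,z),(-L/2,-W/2,z)]
    return [(v,c,(np.array(p)-org)/k+off-.5+.5/k) for c,p in zip(C,P) if p]
lip=it("V7",(180,40),2,(0,0),114,74,7,[(122,50),(347,54),(343,195),(122,192)])
inn=it("V7",(180,40),2,(0,0),132,92,22,[(101,29),(371,34),(368,214),(101,212)])
bar=it("V7",(180,40),2,(0,0),14,74,17,[(220,32),(249,33),(247,206),(220,205)])
far=it("V8",(130,80),4/3,(400,0),144,104,22,[(469,98),(745,101),None,None])
for n,q in (("lip",lip),("inn",inn),("bar",bar),("lip+bar",lip+bar),("far",far)): pts(n,(442,-349,186),q,n!="far")
```

```text
lip [ 440.3 -348.7] yaw 185.6 dz -2.8 res [-0.  -0.2 -0.3  0.1  0.2  0.1  0.1  0. ]
inn [ 439.9 -348.9] yaw 185.8 dz -3.6 res [-0.1 -0.3 -0.1 -0.2 -0.3  0.4  0.6  0.1]
bar [ 443.  -345.9] yaw 185.7 dz 44.7 res [-1.1  0.2  1.2  0.1  1.4 -0.3 -1.6 -0. ]
lip+bar [ 440.8 -348.4] yaw 185.7 dz 0.8 res [-1.1 -0.5 -0.1 -0.3  0.5  0.4 -0.9  0.4  0.4  6.4  0.4  6.2  0.6 -5.9
 -0.2 -5.6]
far [ 439.9 -349.8] yaw 185.5 dz 0.0 res [-2.6  0.   3.   0.1]
```

apply_moves:
  plan:
    - [[0.01,0.01,0.08],[0,0,0.0015],0]
    - [[0.023,0.0206,0.16],[0,0,0.0015],0.1]
    - [[0.023,0.0206,0.22],[0,0,0.0015],0.1]
    - [[0.023,0.0206,0.27],[0,0,0.0015],0.1]
    - [[0.023,0.0206,0.3],[0,0,0.0015],0.1]

```text
time: 28.18
tcp_pos: [439.0, -348.0, 29.5]
tool_rot: [180.0, 0.0, -84.4]
wrist_force: [-0.3, -0.4, 0.4]
finger_gap: 39.2
finger_force: 0.0
```

apply_moves:
  plan:
    - [[0,0,0.05],[0,0,0],0.1]
    - [[0,0,0.1],[0,0,0],0.1]
    - [[0,0,0.14],[0,0,0],0.1]
    - [[0,0,0.17],[0,0,0],0.1]
    - [[0,0,0.178],[0,0,0],0.1]

```text
time: 28.6
tcp_pos: [438.6, -348.1, 2.4]
tool_rot: [179.9, 0.0, -84.4]
wrist_force: [-0.7, -0.1, -0.1]
finger_gap: 39.4
finger_force: 0.0
```

apply_moves:
  plan:
    - [[0,0,0],[0,0,0],0.1]
    - [[0,0,0],[0,0,0],0.1]
    - [[0,0,0],[0,0,0],0.4]
    - [[0,0,0],[0,0,0],0.6]
    - [[0,0,0],[0,0,0],0.8]
  squeeze: 35

```text
time: 29.02
tcp_pos: [439.2, -348.4, 3.7]
tool_rot: [-180.0, -0.0, -84.4]
wrist_force: [0.1, 0.2, -0.4]
finger_gap: 24.8
finger_force: 0.0
```

apply_moves:
  plan:
    - [[0,0,0],[0,0,0],1]
    - [[0,0,0],[0,0,0],1]
    - [[0,0,0],[0,0,0],1]
    - [[0,0,0],[0,0,0],1]
    - [[0,0,0],[0,0,0],1]

```text
time: 29.43
tcp_pos: [439.3, -348.4, 3.6]
tool_rot: [-180.0, -0.0, -84.4]
wrist_force: [-0.0, 0.2, 2.7]
finger_gap: 13.4
finger_force: 35.0
```

Run:
```python
from h import *
c=np.array([440.3,-348.8,18.3,-84.27])
for t in [(440.3,-340,110,-84.27),(448,-225,110,-81),(454.5,-111.5,100,-79)]:
    print(t,*plan(c,t)); c=np.array(t)
```

```text
(440.3, -340, 110, -84.27) [-0.0584 -0.0059 -0.6113] -0.0
(448, -225, 110, -81) [-0.7577 -0.1276 -0.    ] -0.0182
(454.5, -111.5, 100, -79) [-0.7406 -0.1612  0.0667] -0.0111
```

apply_moves:
  plan:
    - [[0,0,-0.01],[0,0,0],1]
    - [[0,0,-0.03],[0,0,0],1]
    - [[0,0,-0.05],[0,0,0],1]
    - [[0,0,-0.08],[0,0,0],1]
    - [[0,0,-0.1],[0,0,0],1]

```text
time: 29.85
tcp_pos: [439.1, -348.3, 18.9]
tool_rot: [-180.0, -0.0, -84.4]
wrist_force: [-0.1, -0.0, -1.7]
finger_gap: 13.6
finger_force: 35.0
```

apply_moves:
  plan:
    - [[0,0,-0.1],[0,0,0],1]
    - [[0,0,-0.24],[0,0,0],1]
    - [[0,0,-0.38],[0,0,0],1]
    - [[-0.03,0,-0.52],[0,0,0],1]
    - [[-0.0584,-0.006,-0.611],[0,0,0],1]

```text
time: 30.27
tcp_pos: [439.6, -339.8, 112.4]
tool_rot: [-179.9, -0.1, -84.4]
wrist_force: [0.5, -0.0, -2.1]
finger_gap: 13.7
finger_force: 35.0
```

apply_moves:
  plan:
    - [[-0.13,-0.025,0],[0,0,-0.004],1]
    - [[-0.29,-0.05,0],[0,0,-0.008],1]
    - [[-0.45,-0.075,0],[0,0,-0.012],1]
    - [[-0.61,-0.1,0],[0,0,-0.016],1]
    - [[-0.758,-0.128,0],[0,0,-0.018],1]

```text
time: 30.68
tcp_pos: [446.9, -223.3, 110.4]
tool_rot: [-180.0, 0.0, -81.2]
wrist_force: [0.3, -0.4, -1.0]
finger_gap: 13.7
finger_force: 35.0
```

apply_moves:
  plan:
    - [[-0.16,-0.04,0.01],[0,0,-0.003],1]
    - [[-0.34,-0.08,0.02],[0,0,-0.006],1]
    - [[-0.51,-0.12,0.04],[0,0,-0.009],1]
    - [[-0.65,-0.15,0.06],[0,0,-0.011],1]
    - [[-0.741,-0.161,0.067],[0,0,-0.011],1]

```text
time: 31.1
tcp_pos: [454.0, -109.2, 100.1]
tool_rot: [-180.0, 0.0, -79.1]
wrist_force: [0.7, 0.6, -2.0]
finger_gap: 13.5
finger_force: 35.0
```

apply_moves:
  plan:
    - [[0,0,0.05],[0,0,0],1]
    - [[0,0,0.1],[0,0,0],1]
    - [[0,0,0.15],[0,0,0],1]
    - [[0,0,0.2],[0,0,0],1]
    - [[0,0,0.24],[0,0,0],1]

```text
time: 31.52
tcp_pos: [453.5, -111.6, 62.8]
tool_rot: [179.9, 0.0, -79.3]
wrist_force: [-0.2, -0.3, -0.6]
finger_gap: 13.6
finger_force: 35.0
```

apply_moves:
  plan:
    - [[0,0,0],[0,0,0],1]
    - [[0,0,0],[0,0,0],1]
    - [[0,0,0],[0,0,0],1]
    - [[0,0,0],[0,0,0],1]
    - [[0,0,0],[0,0,0],1]

```text
time: 31.93
tcp_pos: [454.3, -111.0, 64.3]
tool_rot: [-180.0, -0.0, -79.2]
wrist_force: [-0.4, -0.1, -1.7]
finger_gap: 13.3
finger_force: 35.0
```

```bash
python3 snap.py P5
python3 - <<'E'
from ov import *
f=(454.3,-111.6,11)
ov("P5","P5o",(120,90,440,330),2.5,[(f,142,102,42,(0,0,255)),(f,144,104,82.5,(255,255,0)),(f,124,84,60.5,(0,255,0))])
E
```

```text
31.9333 [ 454.3 -111.    64.3] [-179.96   -0.    -79.22]
```

View pics/P5o.png

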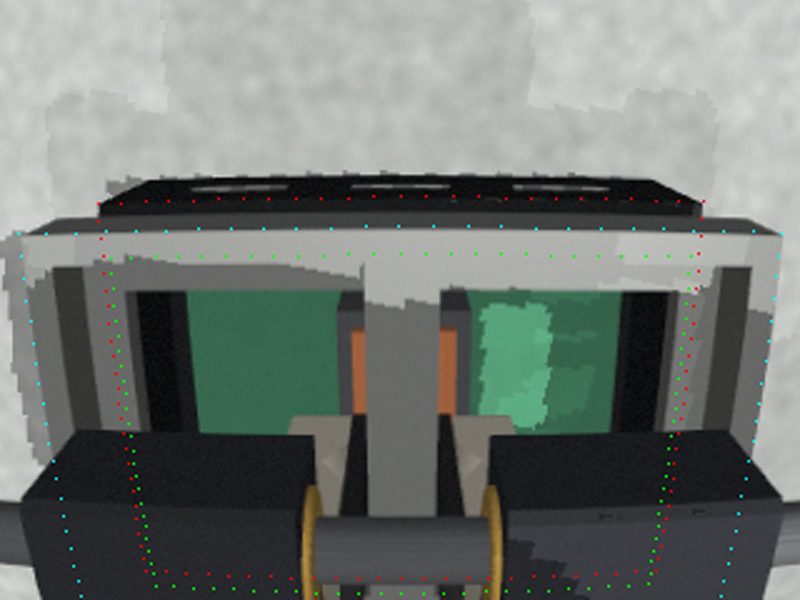

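The frame is held level, about 1 mm short of the base centre in y, so I'll correct by 1 mm and lower it. The boards below are clear of it.

apply_moves:
  plan:
    - [[-0.003,-0.001,0.03],[0,0,0],1]
    - [[-0.007,-0.003,0.06],[0,0,0],1]
    - [[-0.007,-0.003,0.09],[0,0,0],1]
    - [[-0.007,-0.003,0.115],[0,0,0],1]
    - [[-0.007,-0.003,0.115],[0,0,0],1]

```text
time: 32.4
tcp_pos: [453.6, -109.8, 45.7]
tool_rot: [179.9, 0.0, -79.2]
wrist_force: [-0.9, -0.3, -0.2]
finger_gap: 13.3
finger_force: 35.0
```

apply_moves:
  plan:
    - [[0,0,0.005],[0,0,0],1]
    - [[0,0,0.01],[0,0,0],1]
    - [[0,0,0.018],[0,0,0],1]
    - [[0,0,0.024],[0,0,0],1]
    - [[0,0,0.03],[0,0,0],1]

```text
time: 32.82
tcp_pos: [454.3, -109.8, 42.2]
tool_rot: [-180.0, 0.0, -79.2]
wrist_force: [0.4, 0.5, -1.4]
finger_gap: 13.4
finger_force: 35.0
```

apply_moves:
  plan:
    - [[0,0,0.004],[0,0,0],1]
    - [[0,0,0.008],[0,0,0],1]
    - [[0,0,0.01],[0,0,0],1]
    - [[0,0,0.01],[0,0,0],1]
    - [[0,0,0.01],[0,0,0],1]

```text
time: 33.23
tcp_pos: [454.3, -109.8, 41.5]
tool_rot: [-180.0, -0.0, -79.2]
wrist_force: [-4.1, 2.0, 10.2]
finger_gap: 13.7
finger_force: 35.0
```

apply_moves:
  plan:
    - [[0,0,-0.006],[0,0,0],0.7]
    - [[0,0,-0.006],[0,0,0],0.5]
    - [[0,0,-0.006],[0,0,0],0.3]
    - [[0,0,-0.006],[0,0,0],0.2]
    - [[0,0,-0.006],[0,0,0],0.2]

```text
time: 33.65
tcp_pos: [454.3, -109.8, 41.5]
tool_rot: [-180.0, -0.0, -79.2]
wrist_force: [0.6, 0.0, -0.2]
finger_gap: 32.9
finger_force: 0.0
```

apply_moves:
  plan:
    - [[0,0,-0.03],[0,0,0],0.2]
    - [[0,0,-0.1],[0,0,0],0.2]
    - [[0,0,-0.25],[0,0,0],0.2]
    - [[0,0,-0.45],[0,0,0],0.0]
    - [[0,0,-0.7],[0,0,0],-0.2]

```text
time: 34.07
tcp_pos: [452.8, -109.9, 146.6]
tool_rot: [179.8, 0.0, -79.2]
wrist_force: [1.4, -0.6, -0.6]
finger_gap: 43.3
finger_force: 0.0
```

```bash
python3 go.py
python3 - <<'E'
from h import *
c=np.array([454.6,-110.4,64-17.25-4.5-1.5+.9+105,-79]); print(c)
for t in [(452,30,150,-72),(450,108,120,-66.6),(450,109.4,60,-66.6)]:
    print(t,*plan(c,t)); c=np.array(t)
E
```

```text
now [ 452.8 -109.9  146.6  -79.2] t 34.1 gap 43.3 ff 0.0
[ 454.6  -110.4   146.65  -79.  ]
(452, 30, 150, -72) [-0.9221 -0.1616 -0.0223] -0.0389
(450, 108, 120, -66.6) [-0.4987 -0.148   0.2   ] -0.03
(450, 109.4, 60, -66.6) [-0.0086 -0.0037  0.4   ] -0.0
```

apply_moves:
  plan:
    - [[-0.18,-0.03,-0.022],[0,0,-0.008],-0.3]
    - [[-0.36,-0.06,-0.022],[0,0,-0.016],-0.3]
    - [[-0.55,-0.095,-0.022],[0,0,-0.024],-0.3]
    - [[-0.74,-0.13,-0.022],[0,0,-0.032],-0.3]
    - [[-0.922,-0.162,-0.022],[0,0,-0.039],-0.3]

```text
time: 34.48
tcp_pos: [452.1, 31.9, 150.5]
tool_rot: [-179.9, 0.0, -72.1]
wrist_force: [0.5, 0.2, 0.4]
finger_gap: 56.9
finger_force: 0.0
```

apply_moves:
  plan:
    - [[-0.12,-0.04,0.05],[0,0,-0.007],-0.3]
    - [[-0.24,-0.07,0.1],[0,0,-0.014],-0.3]
    - [[-0.36,-0.11,0.15],[0,0,-0.021],-0.3]
    - [[-0.499,-0.148,0.2],[0,0,-0.03],-0.3]
    - [[-0.499,-0.148,0.2],[0,0,-0.03],-0.3]

```text
time: 34.9
tcp_pos: [450.3, 110.9, 119.1]
tool_rot: [180.0, -0.0, -66.6]
wrist_force: [-0.8, 0.4, 0.1]
finger_gap: 56.8
finger_force: 0.0
```

apply_moves:
  plan:
    - [[-0.009,-0.004,0.1],[0,0,0],-0.3]
    - [[-0.009,-0.004,0.2],[0,0,0],-0.3]
    - [[-0.009,-0.004,0.3],[0,0,0],-0.3]
    - [[-0.009,-0.004,0.4],[0,0,0],-0.3]
    - [[-0.009,-0.004,0.4],[0,0,0],-0.3]

```text
time: 35.32
tcp_pos: [449.0, 109.1, 57.9]
tool_rot: [179.8, -0.0, -66.8]
wrist_force: [-0.6, -1.2, -1.1]
finger_gap: 57.1
finger_force: 0.0
```

apply_moves:
  plan:
    - [[0,0,0],[0,0,0],-0.3]
    - [[0,0,0],[0,0,0],-0.3]
    - [[0,0,0],[0,0,0],-0.3]
    - [[0,0,0],[0,0,0],-0.3]
    - [[0,0,0],[0,0,0],-0.3]

```text
time: 35.73
tcp_pos: [450.9, 110.4, 60.6]
tool_rot: [-179.9, 0.0, -66.8]
wrist_force: [0.6, 0.6, 0.3]
finger_gap: 56.9
finger_force: 0.0
```

```bash
python3 snap.py P6
python3 - <<'E'
from h import *; import pickle
m=pickle.load(open("pics/P6.pkl","rb")); g=cv2.cvtColor(cv2.imread("pics/P6.png"),cv2.COLOR_BGR2GRAY)
x,y,a=450,109.4,np.radians(23.4); c,s=np.cos(a),np.sin(a)
def P(X,Y,z): return proj(m,(x+c*X-s*Y,y+s*X+c*Y,z))
# edge search across far long edge (object -y side) and the two short edges, mm offsets where brightness jumps
def edge(fn,lab):
    d=np.arange(-8,8.1,.25); v=[]
    for t in d:
        u=fn(t); v.append(float(cv2.getRectSubPix(g.astype(np.float32),(1,1),tuple(map(float,u)))[0,0]))
    v=np.convolve(v,np.ones(4)/4,"same"); k=np.argmax(np.abs(np.diff(v[4:-4])))+4; print(lab,d[k],int(v[k-3]),int(v[k+4]))
for X in (-60,-40,-20,0,20,40,60): edge(lambda t:P(X,-52-t,9),f"far X={X}")
for Y in (-45,-35,-25): edge(lambda t:P(72+t,Y,9),f"+x Y={Y}"); edge(lambda t:P(-72-t,Y,9),f"-x Y={Y}")
E
```

```text
35.7333 [450.9 110.4  60.6] [-1.7992e+02  2.0000e-02 -6.6790e+01]
far X=-60 0.5 62 151
far X=-40 0.25 57 183
far X=-20 0.5 65 186
far X=0 0.5 53 164
far X=20 0.25 59 201
far X=40 0.25 31 128
far X=60 0.0 33 122
+x Y=-45 -4.75 153 31
-x Y=-45 -5.0 247 63
+x Y=-35 0.0 26 126
-x Y=-35 -0.5 28 164
+x Y=-25 0.0 38 123
-x Y=-25 0.0 43 199
```

The edge checks confirm the lid pose to 0.5 mm. Grasping.

apply_moves:
  plan:
    - [[0,0,0.1],[0,0,0],-0.2]
    - [[0,0,0.18],[0,0,0],-0.1]
    - [[0,0,0.26],[0,0,0],-0.1]
    - [[0,0,0.31],[0,0,0],-0.1]
    - [[0,0,0.317],[0,0,0],-0.1]

```text
time: 36.2
tcp_pos: [449.8, 109.7, 11.3]
tool_rot: [179.9, -0.0, -66.8]
wrist_force: [0.9, 0.1, 0.2]
finger_gap: 48.4
finger_force: 0.0
```

apply_moves:
  plan:
    - [[0,0,0],[0,0,0],0]
    - [[0,0,0],[0,0,0],0.2]
    - [[0,0,0],[0,0,0],0.5]
    - [[0,0,0],[0,0,0],0.8]
    - [[0,0,0],[0,0,0],1]
  squeeze: 40

```text
time: 36.62
tcp_pos: [450.7, 110.2, 12.9]
tool_rot: [-180.0, 0.0, -66.8]
wrist_force: [-2.1, -0.9, 4.8]
finger_gap: 29.5
finger_force: 40.0
```

apply_moves:
  plan:
    - [[0,0,0],[0,0,0],1]
    - [[0,0,0],[0,0,0],1]
    - [[0,0,-0.02],[0,0,0],1]
    - [[0,0,-0.06],[0,0,0],1]
    - [[0,0,-0.12],[0,0,0],1]

```text
time: 37.03
tcp_pos: [449.9, 109.8, 30.3]
tool_rot: [179.9, -0.0, -66.8]
wrist_force: [0.4, 0.3, -1.5]
finger_gap: 29.7
finger_force: 40.0
```

Run:
```python
from h import *
c=np.array([450,109.4,60-47.55+18,-66.6])
for t in [(450,95,140,-68),(452,-20,140,-75),(454.6,-110.4,120,-79)]:
    print(t,*plan(c,t)); c=np.array(t)
```

```text
(450, 95, 140, -68) [ 0.0881  0.0381 -0.7303] 0.0078
(452, -20, 140, -75) [0.7158 0.2748 0.    ] 0.0389
(454.6, -110.4, 120, -79) [0.5866 0.1392 0.1333] 0.0222
```

apply_moves:
  plan:
    - [[0,0,-0.14],[0,0,0],1]
    - [[0,0,-0.3],[0,0,0],1]
    - [[0.02,0.01,-0.47],[0,0,0.002],1]
    - [[0.05,0.02,-0.63],[0,0,0.005],1]
    - [[0.088,0.038,-0.73],[0,0,0.008],1]

```text
time: 37.45
tcp_pos: [451.3, 96.2, 143.2]
tool_rot: [-179.8, 0.0, -68.2]
wrist_force: [1.2, -0.3, -3.0]
finger_gap: 29.5
finger_force: 40.0
```

apply_moves:
  plan:
    - [[0.13,0.05,0],[0,0,0.008],1]
    - [[0.27,0.1,0],[0,0,0.016],1]
    - [[0.42,0.16,0],[0,0,0.024],1]
    - [[0.57,0.22,0],[0,0,0.032],1]
    - [[0.716,0.275,0],[0,0,0.039],1]

```text
time: 37.87
tcp_pos: [451.5, -20.4, 140.7]
tool_rot: [-180.0, 0.0, -75.3]
wrist_force: [0.8, -0.3, -2.8]
finger_gap: 29.3
finger_force: 40.0
```

apply_moves:
  plan:
    - [[0.15,0.035,0.02],[0,0,0.006],1]
    - [[0.3,0.07,0.05],[0,0,0.012],1]
    - [[0.43,0.1,0.08],[0,0,0.018],1]
    - [[0.53,0.125,0.11],[0,0,0.022],1]
    - [[0.587,0.139,0.133],[0,0,0.022],1]

```text
time: 38.28
tcp_pos: [453.8, -111.2, 120.2]
tool_rot: [180.0, 0.0, -79.3]
wrist_force: [0.5, -0.5, -2.9]
finger_gap: 29.6
finger_force: 40.0
```

apply_moves:
  plan:
    - [[0,0,0.05],[0,0,0],1]
    - [[0,0,0.1],[0,0,0],1]
    - [[0,0,0.15],[0,0,0],1]
    - [[0,0,0.19],[0,0,0],1]
    - [[0,0,0.21],[0,0,0],1]

```text
time: 38.7
tcp_pos: [453.7, -109.2, 87.4]
tool_rot: [179.9, 0.0, -79.2]
wrist_force: [-0.6, -0.0, -2.3]
finger_gap: 29.9
finger_force: 40.0
```

apply_moves:
  plan:
    - [[0,0,0],[0,0,0],1]
    - [[0,0,0],[0,0,0],1]
    - [[0,0,0],[0,0,0],1]
    - [[0,0,0],[0,0,0],1]
    - [[0,0,0],[0,0,0],1]

```text
time: 39.12
tcp_pos: [454.5, -109.6, 88.7]
tool_rot: [-180.0, -0.0, -79.2]
wrist_force: [-0.6, 0.2, -2.3]
finger_gap: 29.7
finger_force: 40.0
```

```bash
python3 snap.py P7
python3 - <<'E'
from h import *; import pickle
m=pickle.load(open("pics/P7.pkl","rb")); g=cv2.cvtColor(cv2.imread("pics/P7.png"),cv2.COLOR_BGR2GRAY).astype(np.float32)
x,y,a=454.3,-110.2,np.radians(11); c,s=np.cos(a),np.sin(a)
def P(X,Y,z): return proj(m,(x+c*X-s*Y,y+s*X+c*Y,z))
def prof(fn,lab):
    d=np.arange(-8,10.1,1); print(lab,[int(cv2.getRectSubPix(g,(1,1),tuple(map(float,fn(t))))[0,0]) for t in d])
print(P(0,-52,85),P(0,-52,60))
for X in (-45,-20,20,45): prof(lambda t:P(X,-52-t,85),f"lid far X={X}")
for X in (-45,-20,20,45): prof(lambda t:P(X,-52-t,60),f"frame far X={X}")
for Y in (-48,-40): prof(lambda t:P(72+t,Y,85),f"lid +x {Y}"); prof(lambda t:P(-72-t,Y,85),f"lid -x {Y}")
E
```

```text
39.1167 [ 454.5 -109.6   88.7] [-179.96   -0.    -79.2 ]
[279.89301516 172.3136599 ] [280.0238447  165.17183556]
lid far X=-45 [59, 63, 65, 64, 62, 63, 65, 64, 29, 109, 118, 180, 74, 72, 29, 17, 12, 40, 208]
lid far X=-20 [63, 61, 64, 63, 65, 64, 64, 63, 29, 106, 119, 113, 74, 72, 32, 17, 20, 37, 188]
lid far X=20 [54, 53, 55, 54, 57, 56, 56, 57, 26, 120, 122, 174, 72, 73, 35, 22, 52, 16, 205]
lid far X=45 [29, 29, 32, 48, 48, 50, 49, 50, 27, 115, 123, 181, 73, 74, 34, 13, 18, 19, 205]
frame far X=-45 [66, 67, 67, 57, 50, 112, 119, 116, 82, 75, 54, 15, 19, 18, 29, 161, 211, 212, 213]
frame far X=-20 [64, 64, 66, 60, 22, 117, 120, 203, 101, 75, 66, 24, 18, 19, 18, 170, 207, 204, 200]
frame far X=20 [57, 59, 59, 58, 21, 118, 128, 190, 113, 75, 69, 22, 15, 18, 17, 175, 205, 211, 213]
frame far X=45 [50, 51, 52, 47, 28, 111, 119, 120, 111, 74, 73, 20, 17, 16, 15, 171, 206, 205, 205]
lid +x -48 [44, 43, 45, 42, 44, 44, 44, 48, 126, 154, 154, 155, 155, 155, 155, 155, 154, 152, 152]
lid -x -48 [57, 57, 57, 57, 57, 56, 57, 55, 127, 216, 215, 219, 220, 223, 223, 224, 222, 223, 226]
lid +x -40 [53, 56, 32, 28, 28, 27, 26, 28, 113, 150, 151, 153, 154, 153, 151, 147, 147, 143, 151]
lid -x -40 [84, 77, 54, 53, 55, 54, 53, 54, 132, 219, 222, 222, 219, 216, 215, 217, 219, 220, 219]
```

The lid is centred over the frame within 0.5 mm. Lowering.

apply_moves:
  plan:
    - [[0,0,0.03],[0,0,0],1]
    - [[0,0,0.06],[0,0,0],1]
    - [[0,0,0.09],[0,0,0],1]
    - [[0,0,0.115],[0,0,0],1]
    - [[0,0,0.115],[0,0,0],1]

```text
time: 39.58
tcp_pos: [453.5, -109.8, 70.1]
tool_rot: [179.9, 0.0, -79.2]
wrist_force: [0.3, -0.9, -3.5]
finger_gap: 29.6
finger_force: 40.0
```

apply_moves:
  plan:
    - [[0,0,0.005],[0,0,0],1]
    - [[0,0,0.01],[0,0,0],1]
    - [[0,0,0.016],[0,0,0],1]
    - [[0,0,0.02],[0,0,0],1]
    - [[0,0,0.02],[0,0,0],1]

```text
time: 40.0
tcp_pos: [454.5, -109.7, 68.9]
tool_rot: [-180.0, -0.0, -79.2]
wrist_force: [-2.9, 2.4, 6.8]
finger_gap: 29.7
finger_force: 40.0
```

apply_moves:
  plan:
    - [[0,0,0.004],[0,0,0],1]
    - [[0,0,0.004],[0,0,0],0.8]
    - [[0,0,-0.003],[0,0,0],0.3]
    - [[0,0,-0.003],[0,0,0],0]
    - [[0,0,-0.003],[0,0,0],0]

```text
time: 40.42
tcp_pos: [454.7, -109.7, 68.9]
tool_rot: [-179.9, -0.0, -79.2]
wrist_force: [-0.4, -0.4, 0.1]
finger_gap: 39.5
finger_force: 0.0
```

apply_moves:
  plan:
    - [[0,0,-0.003],[0,0,0],0]
    - [[0,0,-0.06],[0,0,0],0]
    - [[0,0,-0.2],[0,0,0],0]
    - [[0,0,-0.4],[0,0,0],0]
    - [[0,0,-0.6],[0,0,0],0]

```text
time: 40.83
tcp_pos: [453.6, -109.9, 159.8]
tool_rot: [179.9, -0.0, -79.2]
wrist_force: [0.7, 0.5, -0.2]
finger_gap: 43.7
finger_force: 0.0
```

apply_moves:
  plan:
    - [[-0.2,0,0],[0,0,0],0]
    - [[-0.4,0,0],[0,0,0],0]
    - [[-0.6,0,0],[0,0,0],0]
    - [[-0.6,0,0],[0,0,0],0]
    - [[-0.6,0,0],[0,0,0],0]

```text
time: 41.25
tcp_pos: [437.5, -20.1, 159.4]
tool_rot: [-179.9, 0.0, -79.0]
wrist_force: [0.5, -0.0, -0.2]
finger_gap: 43.8
finger_force: 0.0
```

apply_moves:
  plan:
    - [[0,0,0],[0,0,0],0]
    - [[0,0,0],[0,0,0],0]
    - [[0,0,0],[0,0,0],0]
    - [[0,0,0],[0,0,0],0]
    - [[0,0,0],[0,0,0],0]

```text
time: 41.67
tcp_pos: [437.4, -21.9, 158.5]
tool_rot: [180.0, -0.0, -79.3]
wrist_force: [0.1, 0.2, 0.0]
finger_gap: 44.1
finger_force: 0.0
```

```bash
python3 snap.py Z
python3 - <<'E'
from h import *; import pickle
m=pickle.load(open("pics/Z.pkl","rb")); g=cv2.cvtColor(cv2.imread("pics/Z.png"),cv2.COLOR_BGR2GRAY).astype(np.float32)
x,y,a=454.3,-110.2,np.radians(11); c,s=np.cos(a),np.sin(a)
def P(X,Y,z): return proj(m,(x+c*X-s*Y,y+s*X+c*Y,z))
def prof(fn,lab):
    d=np.arange(-6,6.1,1); print(lab,[int(cv2.getRectSubPix(g,(1,1),tuple(map(float,fn(t))))[0,0]) for t in d])
for X in (-50,0,50): prof(lambda t:P(X,-52-t,65),f"far {X}"); prof(lambda t:P(X,52+t,65),f"near {X}")
for Y in (-35,0,35): prof(lambda t:P(72+t,Y,65),f"+x {Y}"); prof(lambda t:P(-72-t,Y,65),f"-x {Y}")
E
```

```text
41.6667 [437.4 -21.9 158.5] [ 1.7998e+02 -1.0000e-02 -7.9280e+01]
far -50 [64, 64, 64, 64, 64, 75, 153, 201, 204, 204, 207, 208, 204]
near -50 [63, 63, 62, 63, 64, 64, 116, 177, 185, 185, 186, 192, 192]
far 0 [60, 60, 59, 59, 60, 59, 136, 194, 190, 185, 181, 180, 179]
near 0 [59, 59, 60, 57, 59, 60, 82, 123, 124, 127, 128, 127, 128]
far 50 [50, 50, 49, 50, 50, 50, 151, 196, 197, 203, 208, 210, 208]
near 50 [26, 28, 27, 26, 27, 25, 70, 122, 127, 128, 128, 130, 128]
+x -35 [47, 48, 48, 50, 51, 53, 139, 205, 203, 202, 203, 204, 208]
-x -35 [64, 64, 65, 64, 64, 70, 138, 191, 196, 201, 203, 207, 206]
+x 0 [49, 49, 49, 50, 51, 57, 116, 183, 195, 197, 194, 190, 188]
-x 0 [69, 69, 69, 69, 69, 67, 145, 193, 193, 192, 192, 193, 193]
+x 35 [46, 46, 44, 46, 45, 46, 127, 188, 187, 187, 186, 187, 187]
-x 35 [61, 61, 61, 60, 60, 60, 151, 198, 194, 192, 193, 195, 196]
```

All four lid edges lie within 0.5 mm of the seated pose at z = 65. Handing in.

```bash
python3 -c "
from bench import env
print(env.sign_off())"
```

```text
the job is handed in; nothing more can be done
None
```

Both units are assembled and the job is handed in at about 42 s of the 144 s. All five parts are seated and released by force and camera checks; the tape, screwdriver and pliers were never approached, and sign-off returned no verdict.

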